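Load the microscope's filter carriers

ROBOT

A 6-joint arm with a two-finger parallel gripper is mounted at the origin on the work surface. World frame = base frame: x ahead of the robot, y to its left, z up, the work surface at z = 0. Lengths are in m, angles in rad, forces in N, time in s.
With the tool pointing down it reaches from about 0.275 to 0.85 m from the base axis. Payload 19 kg.
Tool frame: the origin (TCP) lies on the centre line of the jaws, within the pads' length; the fingertips stand tip_extent ahead of it and the grasp point (between the pads) is the TCP (tip_extent is the distance from the TCP to the fingertips, in m); x points along the fingers, y is the direction in which the jaws open and shut, and the axes are right-handed (so a half turn about x gives the same grasp; the last joint's range is limited). The gripper opens to 85 mm and grips with 20 to 120 N. Pads are 22 mm wide; open, the fingers measure 114 mm over their backs; the gripper's body (76 mm by 85 mm) begins 54 mm behind the grasp point. The pads swing forward as they close: fully open they stand 13 mm farther back than shut.
Start: joints at [-1.43, 0.15, 1.437, -0, 1.554, -0.134], TCP at [0.156, -0.553, 0.25] pointing down, gripper open.
Joint ranges: [-2.8, 2.8], [-0.68, 2.1], [0.12, 2.68], [-1.39, 4.53], [0.16, 2.79], [-2.81, 2.81]. Speed limits (rad/s): [1.89, 1.89, 2.22, 3.01, 3.01, 3.01].

INTERFACE

Orientations are given as a rotation vector (axis times angle).
In Python, from rig import state, snapshot, job_done, tip_extent gives the robot as it stands. The module is installed in compiled form; this text tells all that it offers.
- The arm moves only by the tool servo_tool, never from a script. Its argument "plan" is a list of rows, each an object with "translation": the shift along the tool's x, y, z in mm, a list of three; "twist": the turn about the tool's x in rad. A call has 1 to 12 rows; each row is the pose to reach, as a shift and turn from the pose measured when the call began, along the tool's axes at that moment; what a row does not reach only later rows make up. A row lasts 1/12 s, in which the tool goes at most 41.7 mm and 7.16 degrees, less where a joint would pass 70% of its speed; a pose out of reach is approached as far as the arm can. A call with a gripper value outside its range is refused whole. "hand" is the closure, from 0 (fully open) to 1 (shut), set as the call begins (left out, the last holds). The fingers move at their own pace and stop on an object; "squeeze" is the grip in N (left out, the last holds). Time passes only in rows, so rows that repeat a pose let the fingers close. It gives the time, the measured TCP pose, the force and the opening at its end, in the units of the state.
- state(): the state, without advancing time (a new reading comes with each control period).
- snapshot(name): name is "side" or "top" or "wrist"; returns a dict with "pixels" (400x640x3 uint8, blue, green, red), "fx", "fy", "cx", "cy" (pixels), "R" (3x3) and "t" (3): a world point X has camera coordinates R X + t; the wrist camera has in their place "tool_from_camera" (4x4, takes a point from camera to tool coordinates, whose origin is the TCP and whose axes are the tool frame's). Camera axes: x right, y down, z forward; pixel columns grow to the right and rows downward; lengths in m; the calibration is good to about 2 mm. A picture is of the moment at which its call begins: read the wrist's pose just before it. There is no depth.
- job_done(): hands the job in, once; it reports no verdict.
The state is a dict: "time_s": time; "joint_positions": joint angles; "dq": joint speeds; "joint_torque": joint torques, N m; "eef_pos": TCP position; "ee_rot": TCP orientation; "contact_force": force on the tool from outside, world axes, zero at the start; "wrist_torque": the same for the moment, N m; "finger_gap": finger opening in m.
Only numpy, scipy, OpenCV 4.12 (cv2) and the standard library are available. Lean on these libraries where they do the work, as an engineer would, in place of code of your own. Each camera call takes 0.05 s, during which the arm holds its last target.

TASK

Load the two filter carriers for the microscope: in the white one stack, from the bottom up, the frosted white diffuser, the blue filter and the black aperture stop; in the orange one put the green filter and then the yellow filter on top of it. Set every disc down flat between the pillars without letting it drop, let go, and leave the red filter, the oil bottle and the objective where they stand.

Things in the scene. Friction and masses are not known exactly. Their poses are not given: they have to be found in the camera images.
- diffuser: frosted white disc in an aluminium mount, 44 mm diameter, 12 mm thick, flat on both faces, about 45 g; origin at the centre of its underside, z up; its yaw means nothing
- blue_filter: blue glass disc in an aluminium mount, 44 mm diameter, 12 mm thick, flat on both faces, about 45 g; origin at the centre of its underside, z up; its yaw means nothing
- stop: aperture stop: black disc with a bright 10 mm spot in the middle (no open hole), in an aluminium mount, 44 mm diameter, 12 mm thick, flat on both faces, about 45 g; origin at the centre of its underside, z up; its yaw means nothing
- green_filter: green glass disc in an aluminium mount, 44 mm diameter, 12 mm thick, flat on both faces, about 45 g; origin at the centre of its underside, z up; its yaw means nothing
- yellow_filter: yellow glass disc in an aluminium mount, 44 mm diameter, 12 mm thick, flat on both faces, about 45 g; origin at the centre of its underside, z up; its yaw means nothing
- red_filter: spare, not to be used: red glass disc in an aluminium mount, 44 mm diameter, 12 mm thick, flat on both faces, about 45 g; origin at the centre of its underside, z up; its yaw means nothing
- oil_bottle: small amber bottle with black cap, 28 mm diameter, 52 mm high, loose; origin at the centre of its underside; leave it alone
- objective: microscope objective standing on the bench, steel and brass with a blue band, 30 mm diameter, 42 mm high, loose; origin at the centre of its underside; leave it alone
- white_carrier: filter carrier with a white round base and 4 steel pillars, fixed to the bench. Base 84 mm across, 12 mm high (the first disc lies on it). Pillars 6 mm thick, 37 mm above the base, tapered tips, 29.5 mm from the axis at 55, 125, 235, 305 deg from its x axis: 4.5 mm play round a disc. Finger room: gaps at +x and -x 42 mm wide, at +y and -y only 28 mm. Origin: centre of base underside, z up
- orange_carrier: filter carrier with an orange round base and 4 steel pillars, fixed to the bench. Base 84 mm across, 12 mm high (the first disc lies on it). Pillars 6 mm thick, 37 mm above the base, tapered tips, 29.5 mm from the axis at 55, 125, 235, 305 deg from its x axis: 4.5 mm play round a disc. Finger room: gaps at +x and -x 42 mm wide, at +y and -y only 28 mm. Origin: centre of base underside, z up

How it is judged:
At the end, for the whole second after the job is handed in: In the white carrier lie diffuser, blue filter, stop from the bottom up, in the orange carrier green filter then yellow filter; each disc within 8 mm of the carrier's axis, within 4 mm of its height in the stack, tilted less than 0.08 rad, at rest (horizontal distance between each of diffuser, blue_filter, stop and white_carrier below 0.008 m and z of diffuser in the frame of white_carrier between 0.008 and 0.016 m and angle between each of diffuser, blue_filter, stop, green_filter, yellow_filter's own z axis and vertical below 0.08 rad and linear speed of each of diffuser, blue_filter, stop, green_filter, yellow_filter below 0.02 m/s and z of blue_filter in the frame of white_carrier between 0.02 and 0.028 m and z of stop in the frame of white_carrier between 0.032 and 0.04 m and horizontal distance between each of green_filter, yellow_filter and orange_carrier below 0.008 m and z of green_filter in the frame of orange_carrier between 0.008 and 0.016 m and z of yellow_filter in the frame of orange_carrier between 0.02 and 0.028 m); the robot touches nothing.
It fails at once if the red filter, the oil bottle or the objective is moved by more than 15 mm (distance of any of red_filter, oil_bottle, objective from where it was at the start of the episode above 0.015 m).
It fails at once if a disc is dropped (falls free of the fingers from more than about 25 mm) ((linear speed of diffuser above 0.7 m/s and contact force between the fingers and diffuser below 0.05 N) or (linear speed of blue_filter above 0.7 m/s and contact force between the fingers and blue_filter below 0.05 N) or (linear speed of stop above 0.7 m/s and contact force between the fingers and stop below 0.05 N) or (linear speed of green_filter above 0.7 m/s and contact force between the fingers and green_filter below 0.05 N) or (linear speed of yellow_filter above 0.7 m/s and contact force between the fingers and yellow_filter below 0.05 N)).
It also fails if it takes over 96 s, if anything falls off the work surface, if the arm or the gripper's body presses on something with over 40 N, if the wrist force passes 120 N, or if a joint passes its speed limit or range.

## Working session

There is one attempt and no reset: what is moved stays moved. The work goes in short steps, Python scripts to look and compute and a tool call to move; the robot and the scene stay as the last step left them, time stands still between calls to the robot, and variables do not carry over. Pictures are saved under pics/ and viewed, and the job is handed in when it is done.

Besides the shell and the picture viewer there is one more tool, called after "Request:" as name([rows], argument=value, ...), one row to a line, values as JSON. servo_tool: Moves the arm, as the interface text tells. Its arguments: {"type":"object","properties":{"plan":{"type":"array","items":{"type":"object","properties":{"translation":{"type":"array","items":{"type":"number"}},"twist":{"type":"number"}}}},"hand":{"type":"number"},"squeeze":{"type":"number"}},"required":["plan"]}

```bash
mkdir -p pics
python3 - <<'E'
from rig import *
import cv2, numpy as np
s=state(); print({k:np.round(v,4).tolist() for k,v in s.items()}, tip_extent)
for n in ["top","side","wrist"]:
    c=snapshot(n); cv2.imwrite(f"pics/{n}0.png",c["pixels"]); print(n,{k:np.round(v,4).tolist() for k,v in c.items() if k!="pixels"})
E
```

```text
{'time_s': 0.0, 'joint_positions': [-1.43, 0.151, 1.438, -0.0, 1.5538, -0.134], 'dq': [-0.0, 0.0005, -0.0003, 0.0001, 0.0017, 0.0006], 'joint_torque': [0.0054, -71.3035, -57.0862, 0.0001, 0.0089, -0.0001], 'eef_pos': [0.156, -0.5532, 0.2497], 'ee_rot': [2.0749, 0.2881, -2.0749], 'contact_force': [0.5842, 0.4133, -0.0862], 'wrist_torque': [-0.0053, 0.0152, -0.0376], 'finger_gap': 0.0854} 0.019
top {'fx': 405.1429, 'fy': 405.1429, 'cx': 313.6169, 'cy': 194.8272, 'R': [[-0.0154, -0.9998, -0.0122], [-0.9977, 0.0162, -0.0657], [0.0659, 0.0112, -0.9978]], 't': [0.0065, 0.5858, 0.8639]}
side {'fx': 509.9889, 'fy': 509.9889, 'cx': 314.956, 'cy': 201.2834, 'R': [[-0.8027, -0.5962, 0.0152], [-0.333, 0.4269, -0.8408], [0.4947, -0.68, -0.5412]], 't': [0.4616, 0.2096, 0.7224]}
wrist {'fx': 305.548, 'fy': 305.548, 'cx': 316.991, 'cy': 204.8596, 'tool_from_camera': [[-0.0001, -0.2826, 0.9592, -0.1225], [1.0, 0.0008, 0.0004, 0.0006], [-0.0009, 0.9592, 0.2826, -0.0711], [0.0, 0.0, 0.0, 1.0]]}
```

View pics/top0.png

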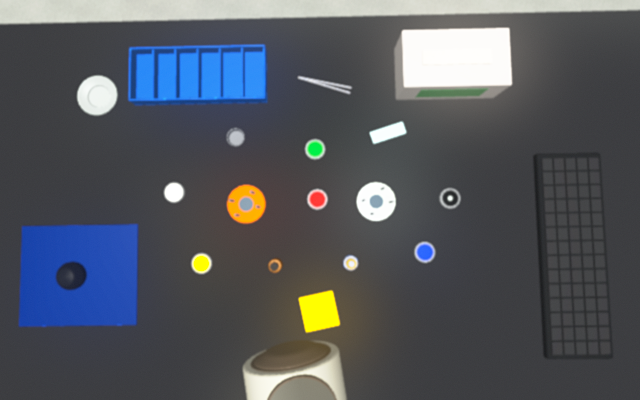

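View pics/side0.png

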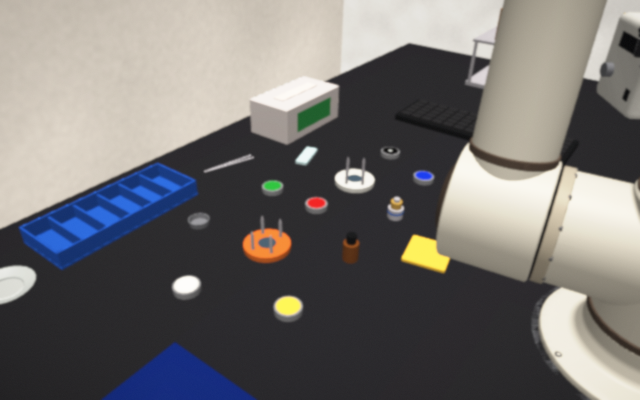

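View pics/wrist0.png

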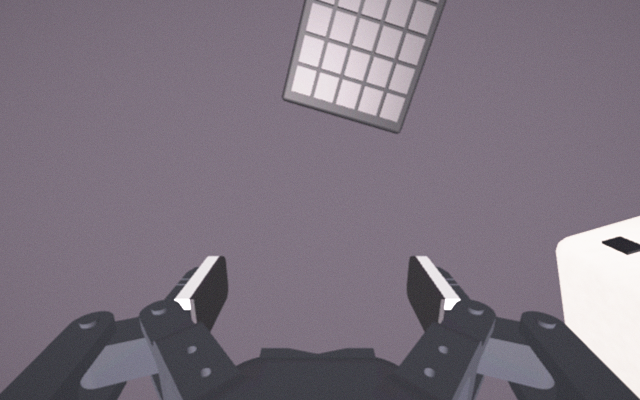

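```bash
cat > h.py <<'E'
import numpy as np, cv2
from scipy.spatial.transform import Rotation as Ro
def ray(c,u,v,z):
    R=np.array(c["R"]);t=np.array(c["t"]);C=-R.T@t
    d=R.T@np.array([(u-c["cx"])/c["fx"],(v-c["cy"])/c["fy"],1.])
    return C+d*(z-C[2])/d[2]
def proj(c,X):
    p=np.array(c["R"])@np.array(X)+np.array(c["t"]); return c["fx"]*p[0]/p[2]+c["cx"],c["fy"]*p[1]/p[2]+c["cy"]
E
cat > meas.py <<'E'
from rig import *
from h import *
seeds={'top':dict(diffuser=(174,192),blue=(425,252),stop=(450,198),green=(315,149),yellow=(201,264),red=(317,199)),
'side':dict(diffuser=(187,285),blue=(424,176),stop=(390,151),green=(272,186),yellow=(288,306),red=(316,204))}
for n in seeds:
    c=snapshot(n); im=c["pixels"]; hsv=cv2.cvtColor(im,cv2.COLOR_BGR2HSV)
    for k,(u,v) in seeds[n].items():
        w=22
        x0,y0=u-w,v-w
        H=hsv[y0:y0+2*w,x0:x0+2*w]
        g=H[...,2].astype(int); s=H[...,1].astype(int)
        if k in('diffuser',): m=(g>215)&(s<40)
        elif k=='stop': m=(g>90)
        else: m=(s>150)&(g>100)
        m=m.astype(np.uint8)
        cs,_=cv2.findContours(m,cv2.RETR_EXTERNAL,cv2.CHAIN_APPROX_NONE)
        q=min(cs,key=lambda a:-cv2.contourArea(a))
        (cx,cy),ax,an=cv2.fitEllipse(q)
        print(n,k,round(cx+x0,1),round(cy+y0,1),np.round(ax,1),np.round(ray(c,cx+x0,cy+y0,.012)*1000,1))
    # carriers
    for k,(lo,hi) in dict(orange=((5,150,120),(18,255,255))).items():
        m=cv2.inRange(hsv,lo,hi); cs,_=cv2.findContours(m,cv2.RETR_EXTERNAL,cv2.CHAIN_APPROX_NONE)
        q=max(cs,key=cv2.contourArea);e=cv2.fitEllipse(q); print(n,k,np.round(e[0],1),np.round(e[1],1),np.round(ray(c,*e[0],.012)*1000,1))
    if n=='top':
        m=((hsv[...,2]>150)&(hsv[...,1]<40)).astype(np.uint8); m[:170]=0;m[235:]=0;m[:,:345]=0;m[:,410:]=0
        q=max(cv2.findContours(m,0,1)[0],key=cv2.contourArea);e=cv2.fitEllipse(q); print(n,'white',np.round(e[0],1),np.round(e[1],1),np.round(ray(c,*e[0],.012)*1000,1))
        a=cv2.resize(im[174:232,216:276],None,fx=6.5,fy=6.5,interpolation=cv2.INTER_CUBIC)
        b=cv2.resize(im[174:232,346:406],None,fx=6.5,fy=6.5,interpolation=cv2.INTER_CUBIC)
        cv2.imwrite('pics/car.png',np.hstack([a,b]))
    else:
        cv2.imwrite('pics/cars.png',np.hstack([cv2.resize(im[205:275,235:305],(400,400)),cv2.resize(im[145:215,320:390],(400,400))]))
E
python3 meas.py
```

```text
top diffuser 173.5 191.9 [17.5 18.2] [597.7 306.6  12. ]
top blue 424.6 251.8 [13.8 14.2] [ 458.5 -241.5   12. ]
top stop 449.6 197.9 [21.3 21.6] [ 574.9 -300.1   12. ]
top green 314.7 148.6 [13.2 13.5] [689.   -6.5  12. ]
top yellow 200.8 263.1 [14.3 14.7] [441.1 245.7  12. ]
top red 316.9 198.7 [13.1 13.6] [577.6  -9.7  12. ]
top orange [245.9 203.7] [38.5 39.2] [569.1 146.6  12. ]
top white [375.6 201.1] [38.6 38.9] [ 570.5 -138.4   12. ]
side diffuser 185.9 284.3 [15.4 24.4] [600.4 307.4  12. ]
side blue 423.5 174.8 [ 6.9 15. ] [ 461.3 -242.3   12. ]
side stop 389.9 151.0 [13.2 16.8] [ 575.2 -296.4   12. ]
side green 272.1 185.1 [ 6.3 14.6] [691.5  -6.9  12. ]
side yellow 287.7 305.6 [14.  20.6] [443.4 246.3  12. ]
side red 316.0 202.3 [ 8.8 15.8] [580.1 -10.2  12. ]
side orange [267.6 245.4] [32.9 45.7] [564.3 153.4  12. ]
```

View pics/car.png

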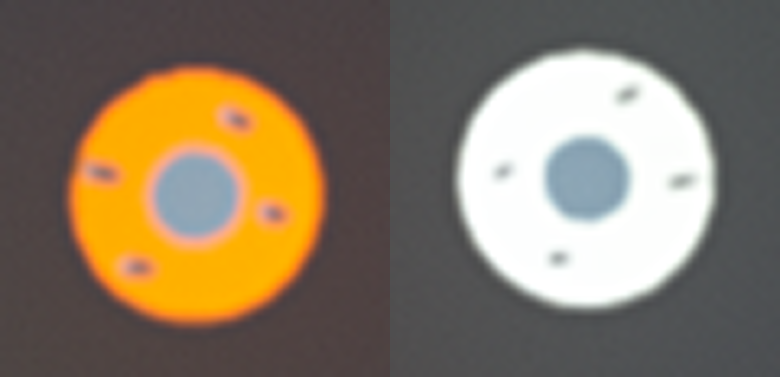

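View pics/cars.png

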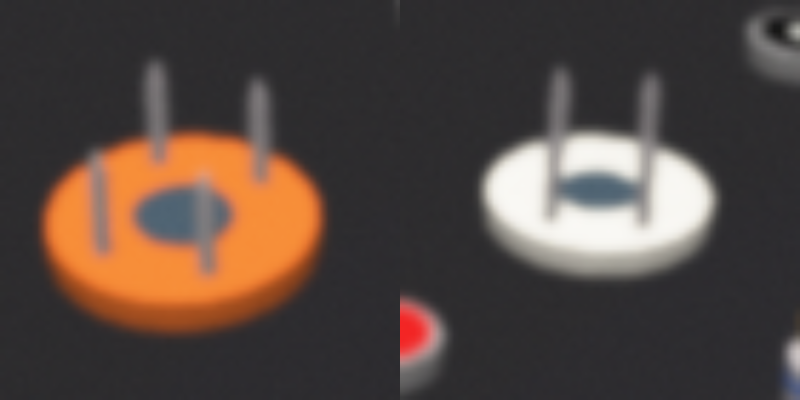

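```bash
cat > car.py <<'E'
from rig import *
from h import *
c=snapshot("top"); im=c["pixels"]; g=cv2.cvtColor(im,cv2.COLOR_BGR2GRAY)
for nm,(x0,y0),pts,C in (("orange",(216,174),[(236,119),(102,173),(273,213),(137,267)],(.5691,.1466)),("white",(346,174),[(237,95),(113,171),(293,181),(168,258)],(.5705,-.1384))):
    for z in (.012,.03,.049):
        P=[]
        for (x,y) in pts:
            u,v=(x+.5)/6.5-.5+x0,(y+.5)/6.5-.5+y0
            P.append(ray(c,u,v,z)[:2])
        P=np.array(P); m=P.mean(0); 
        r=np.linalg.norm(P-m,axis=1)*1e3
        # rotation: procrustes to model, try both orders
        mod=29.5e-3*np.array([[np.cos(np.radians(a)),np.sin(np.radians(a))] for a in (55,125,235,305)])
        best=None
        from itertools import permutations
        for p in permutations(range(4)):
            A=P[list(p)]-m; th=np.arctan2((mod[:,0]*A[:,1]-mod[:,1]*A[:,0]).sum(),(mod*A).sum())
            Rm=np.array([[np.cos(th),-np.sin(th)],[np.sin(th),np.cos(th)]]); e=np.sqrt(((A-mod@Rm.T)**2).sum(1).mean())
            if best is None or e<best[0]-1e-6: best=(e,th)
        print(nm,z,np.round(m*1e3,1),np.round(r,1),'rms mm',round(best[0]*1e3,2),'yaw deg',round(np.degrees(best[1]),1))
    # centre grey insert
    hx,hy=C
    u,v=proj(c,(*C,.012)); u,v=int(u),int(v)
    hsv=cv2.cvtColor(im,cv2.COLOR_BGR2HSV)[v-9:v+10,u-9:u+10]
    m=((hsv[...,0]>90)&(hsv[...,0]<130)&(hsv[...,2]<200)&(hsv[...,1]>25)).astype(np.uint8)
    M=cv2.moments(m,True); print('insert',np.round(ray(c,M['m10']/M['m00']+u-9,M['m01']/M['m00']+v-9,.012)*1e3,1),M['m00'])
E
python3 car.py
```

```text
orange 0.012 [570.2 150. ] [29.9 29.7 30.  30.1] rms mm 0.46 yaw deg 20.9
orange 0.03 [569.4 146.7] [29.3 29.1 29.4 29.5] rms mm 0.25 yaw deg 20.9
orange 0.049 [568.5 143.2] [28.7 28.5 28.7 28.8] rms mm 0.83 yaw deg 20.9
insert [569.3 147.1  12. ] 106.0
white 0.012 [ 571.2 -140.9] [29.9 30.3 30.4 30. ] rms mm 0.68 yaw deg 30.8
white 0.03 [ 570.4 -138.3] [29.3 29.6 29.8 29.4] rms mm 0.2 yaw deg 30.8
white 0.049 [ 569.4 -135.5] [28.6 29.  29.1 28.8] rms mm 0.64 yaw deg 30.8
insert [ 570.7 -138.7   12. ] 116.0
```

```bash
cat > go.py <<'E'
import sys
from rig import *
from h import *
def rel(x,y,z,yaw=None,s=None):
    """target TCP (mm), jaw axis yaw deg (mod 180) -> tool-axis shift mm, twist"""
    s=s or state(); R=Ro.from_rotvec(s["ee_rot"]).as_matrix(); p=np.array(s["eef_pos"])*1e3
    d=R.T@(np.array([x,y,z])-p)
    cur=np.degrees(np.arctan2(R[1,1],R[0,1]))
    tw=0
    if yaw is not None: tw=-((yaw-cur+90)%180-90)
    return np.round(d,1),round(np.radians(tw),3),round(cur,1)
if __name__=="__main__":
    s=state(); print(np.round(np.array(s["eef_pos"])*1e3,1),'q6',round(s["joint_positions"][5],2),'t',round(s["time_s"],2),'F',np.round(s["contact_force"],1),'tilt',np.round(Ro.from_rotvec(s["ee_rot"]).as_matrix()[:,0],4))
    for a in sys.argv[1:]:
        v=[float(q) for q in a.split(',')]; print(a,*rel(*v))
E
python3 go.py 599,307,150,30.8 599,307,50,30.8
```

```text
[ 156.  -553.4  250.1] q6 -0.13 t 0.3 F [-0.7  0.3 -0.3] tilt [-0.e+00  4.e-04 -1.e+00]
599,307,150,30.8 [ 100.4 -707.8 -659.8] 1.308 -74.3
599,307,50,30.8 [ 200.4 -707.8 -659.8] 1.308 -74.3
```

Request:
servo_tool([
  {"translation": [50, -708, -660], "twist": -1.834},
  {"translation": [50, -708, -660], "twist": -1.834},
  {"translation": [50, -708, -660], "twist": -1.834},
  {"translation": [50, -708, -660], "twist": -1.834},
  {"translation": [50, -708, -660], "twist": -1.834},
  {"translation": [50, -708, -660], "twist": -1.834},
  {"translation": [50, -708, -660], "twist": -1.834},
  {"translation": [50, -708, -660], "twist": -1.834},
  {"translation": [50, -708, -660], "twist": -1.834},
  {"translation": [50, -708, -660], "twist": -1.834},
  {"translation": [50, -708, -660], "twist": -1.834},
  {"translation": [50, -708, -660], "twist": -1.834},
], hand=0, squeeze=40)

```text
time_s: 1.3
eef_pos: [0.3849, -0.1074, 0.2248]
ee_rot: [1.053, 1.3, -1.053]
contact_force: [1.4, -1.3, 0.7]
finger_gap: 0.0851
```

```bash
python3 go.py 599,307,120,30.8
```

```text
[ 384.9 -107.4  224.8] q6 -0.68 t 1.3 F [ 1.4 -1.3  0.7] tilt [ 9.e-04 -1.e-04 -1.e+00]
599,307,120,30.8 [ 105.   295.7 -360.7] -0.328 12.0
```

Request:
servo_tool([
  {"translation": [105, 296, -361], "twist": -0.328},
  {"translation": [105, 296, -361], "twist": -0.328},
  {"translation": [105, 296, -361], "twist": -0.328},
  {"translation": [105, 296, -361], "twist": -0.328},
  {"translation": [105, 296, -361], "twist": -0.328},
  {"translation": [105, 296, -361], "twist": -0.328},
  {"translation": [105, 296, -361], "twist": -0.328},
  {"translation": [105, 296, -361], "twist": -0.328},
  {"translation": [105, 296, -361], "twist": -0.328},
  {"translation": [105, 296, -361], "twist": -0.328},
  {"translation": [105, 296, -361], "twist": -0.328},
  {"translation": [105, 296, -361], "twist": -0.328},
], hand=0.3)

```text
time_s: 2.3
eef_pos: [0.5998, 0.3109, 0.1181]
ee_rot: [0.803, 1.417, -0.803]
contact_force: [-0.3, 0.1, -0.2]
finger_gap: 0.0598
```

```bash
cat > wr.py <<'E'
import sys
from rig import *
from h import *
s=state(); c=snapshot("wrist"); cv2.imwrite(sys.argv[1],c["pixels"])
R=Ro.from_rotvec(s["ee_rot"]).as_matrix(); T=np.array(c["tool_from_camera"]); p=np.array(s["eef_pos"])
def wray(u,v,z):
    d=R@T[:3,:3]@np.array([(u-c["cx"])/c["fx"],(v-c["cy"])/c["fy"],1.]); o=p+R@T[:3,3]
    return (o+d*(z-o[2])/d[2])*1e3
def wproj(X):
    q=np.linalg.inv(T)@np.append(R.T@(np.array(X)-p),1); return c["fx"]*q[0]/q[2]+c["cx"],c["fy"]*q[1]/q[2]+c["cy"]
E
python3 go.py 599,307,120,30.8; python3 - pics/w1.png <<'E'
exec(open('wr.py').read())
print(s["finger_gap"],wproj([.599,.307,.012]))
for a in (0,90,180,270): print(wproj([.599+.022*np.cos(np.radians(a)),.307+.022*np.sin(np.radians(a)),.012]))
E
```

```text
[599.8 310.9 118.1] q6 -0.18 t 2.3 F [-0.3  0.1 -0.2] tilt [-1.e-04  2.e-04 -1.e+00]
599,307,120,30.8 [-1.9 -2.7  2.9] 0.002 30.9
0.059786453914820306 (np.float64(314.57479554087257), np.float64(213.43351580559937))
(np.float64(338.2731853800652), np.float64(226.93893877942094))
(np.float64(329.23311241104216), np.float64(190.1019932987436))
(np.float64(290.23674137300253), np.float64(199.56355594219687))
(np.float64(300.55264890311946), np.float64(235.75245138127602))
```

View pics/w1.png

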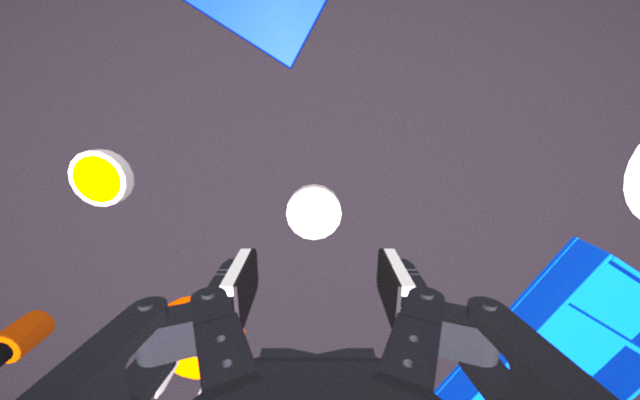

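Request:
servo_tool([
  {"translation": [30, -2.4, 2.5], "twist": 0},
  {"translation": [60, -2.4, 2.5], "twist": 0},
  {"translation": [82, -2.4, 2.5], "twist": 0},
  {"translation": [93, -2.4, 2.5], "twist": 0},
  {"translation": [98, -2.4, 2.5], "twist": 0},
  {"translation": [98, -2.4, 2.5], "twist": 0},
  {"translation": [98, -2.4, 2.5], "twist": 0},
])

```text
time_s: 2.93
eef_pos: [0.6, 0.3092, 0.0206]
ee_rot: [0.804, 1.417, -0.802]
contact_force: [0.2, 0.4, 1.3]
finger_gap: 0.0596
```

Request:
servo_tool([
  {"translation": [0, 0, 0], "twist": 0},
  {"translation": [0, 0, 0], "twist": 0},
  {"translation": [0, 0, 0], "twist": 0},
  {"translation": [0, 0, 0], "twist": 0},
  {"translation": [0, 0, 0], "twist": 0},
  {"translation": [0, 0, 0], "twist": 0},
], hand=1, squeeze=40)

```text
time_s: 3.43
eef_pos: [0.6009, 0.3095, 0.0229]
ee_rot: [0.805, 1.415, -0.8]
contact_force: [-1.5, -1.4, 9.9]
finger_gap: 0.042
```

```bash
python3 go.py 570,-138.5,120,30.8; python3 wr.py pics/w2.png; python3 go.py
```

```text
[600.9 309.5  22.9] q6 -0.18 t 3.43 F [-1.5 -1.4  9.9] tilt [ 0.0035  0.002  -1.    ]
570,-138.5,120,30.8 [ -98.1 -256.5  368.3] 0.003 31.0
[600.9 309.4  22.8] q6 -0.18 t 3.48 F [-2.3 -0.8  8.6] tilt [ 0.0034  0.002  -1.    ]
```

View pics/w2.png

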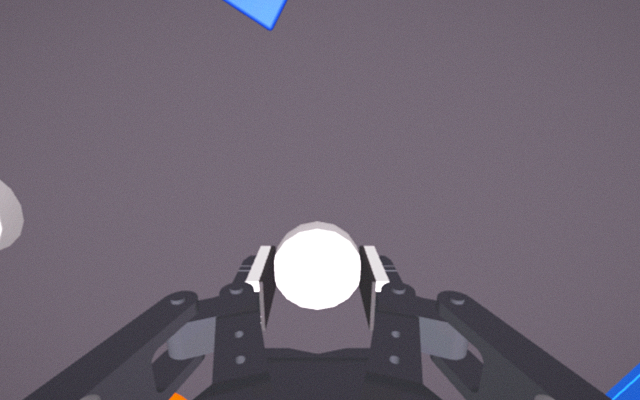

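Request:
servo_tool([
  {"translation": [-5, 0, 0], "twist": 0},
  {"translation": [-20, 0, 0], "twist": 0},
  {"translation": [-50, 0, 0], "twist": 0},
  {"translation": [-80, 0, 0], "twist": 0},
  {"translation": [-97, 0, 0], "twist": 0},
  {"translation": [-97, 0, 0], "twist": 0},
])

```text
time_s: 3.98
eef_pos: [0.6023, 0.3099, 0.1259]
ee_rot: [0.81, 1.41, -0.794]
contact_force: [0.4, 0.4, 0.3]
finger_gap: 0.0413
```

```bash
python3 go.py 570,-138.5,120,30.8; python3 wr.py pics/w3.png
python3 - <<'E'
from rig import *
import cv2
im=snapshot("side")["pixels"]; cv2.imwrite("pics/s3.png",cv2.resize(im[180:330,100:300],None,fx=4,fy=4,interpolation=2))
E
```

```text
[602.3 309.9 125.9] q6 -0.18 t 3.98 F [0.4 0.4 0.3] tilt [ 0.0107  0.0047 -0.9999]
570,-138.5,120,30.8 [   3.5 -258.4  367.9] 0.003 31.0
```

View pics/w3.png

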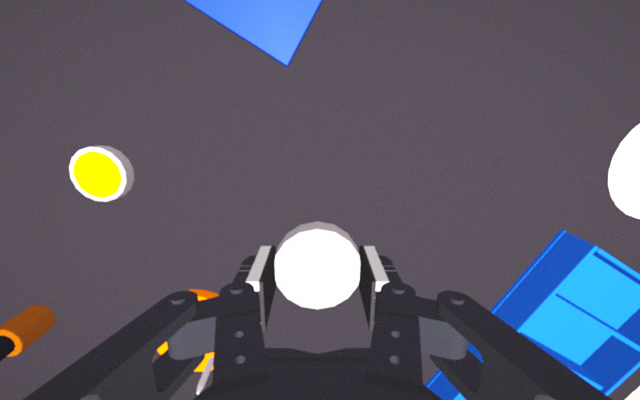

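View pics/s3.png

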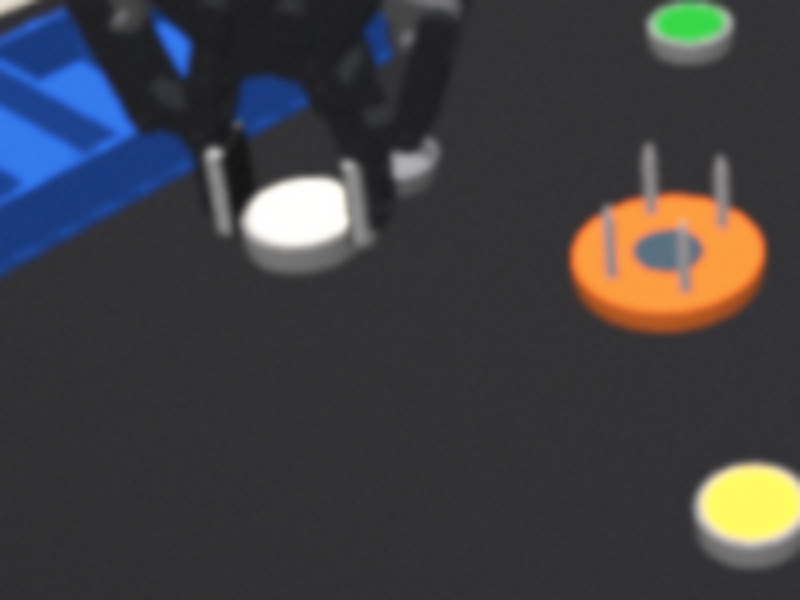

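Request:
servo_tool([
  {"translation": [-2, -258, 368], "twist": 0},
  {"translation": [-2, -258, 368], "twist": 0},
  {"translation": [-2, -258, 368], "twist": 0},
  {"translation": [-2, -258, 368], "twist": 0},
  {"translation": [-2, -258, 368], "twist": 0},
  {"translation": [-2, -258, 368], "twist": 0},
  {"translation": [-2, -258, 368], "twist": 0},
  {"translation": [-2, -258, 368], "twist": 0},
  {"translation": [-2, -258, 368], "twist": 0},
  {"translation": [-2, -258, 368], "twist": 0},
  {"translation": [-2, -258, 368], "twist": 0},
  {"translation": [-2, -258, 368], "twist": 0},
])

```text
time_s: 5.08
eef_pos: [0.5679, -0.1441, 0.1208]
ee_rot: [0.809, 1.413, -0.803]
contact_force: [0.0, -0.5, -1.4]
finger_gap: 0.042
```

```bash
python3 go.py 570,-138.5,120,30.8;python3 - pics/w4.png <<'E'
exec(open('wr.py').read())
im=c["pixels"].copy()
for a in (55,125,235,305):
    t=np.radians(a+30.8); x,y=.5705+.0295*np.cos(t),-.1385+.0295*np.sin(t)
    p0=wproj([x,y,.012]);p1=wproj([x,y,.049]); print(np.round(p0),np.round(p1))
    cv2.line(im,tuple(int(q) for q in p0),tuple(int(q) for q in p1),(0,0,255),1)
cv2.imwrite('pics/w4.png',im)
E
```

```text
[ 567.9 -144.1  120.8] q6 -0.92 t 5.08 F [ 0.  -0.5 -1.4] tilt [ 0.0042  0.0018 -1.    ]
570,-138.5,120,30.8 [ 0.9  4.7 -3.8] -0.002 30.7
[346. 174.] [352. 185.]
[302. 174.] [300. 185.]
[303. 233.] [301. 253.]
[345. 233.] [349. 253.]
```

View pics/w4.png

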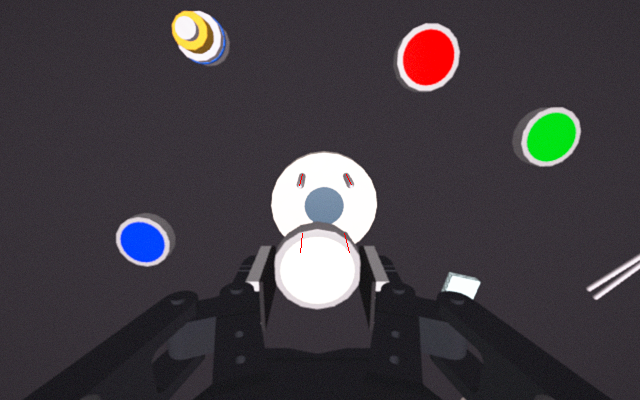

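Request:
servo_tool([
  {"translation": [15, 5, -4], "twist": 0},
  {"translation": [35, 5, -4], "twist": 0},
  {"translation": [45, 5, -4], "twist": 0},
  {"translation": [50, 5, -4], "twist": 0},
  {"translation": [60, 5, -4], "twist": 0},
  {"translation": [70, 5, -4], "twist": 0},
  {"translation": [78, 5, -4], "twist": 0},
  {"translation": [82, 5, -4], "twist": 0},
  {"translation": [84, 5, -4], "twist": 0},
  {"translation": [84, 5, -4], "twist": 0},
])

```text
time_s: 5.97
eef_pos: [0.5706, -0.1354, 0.0365]
ee_rot: [0.809, 1.415, -0.802]
contact_force: [-0.4, -0.2, -0.6]
finger_gap: 0.0419
```

```bash
python3 go.py 570.2,-137.9,35,30.8; python3 wr.py pics/w5.png
```

```text
[ 570.6 -135.4   36.5] q6 -0.9 t 5.97 F [-0.4 -0.2 -0.6] tilt [ 0.0037  0.0032 -1.    ]
570.2,-137.9,35,30.8 [ 1.5 -1.6  2. ] -0.001 30.7
```

View pics/w5.png

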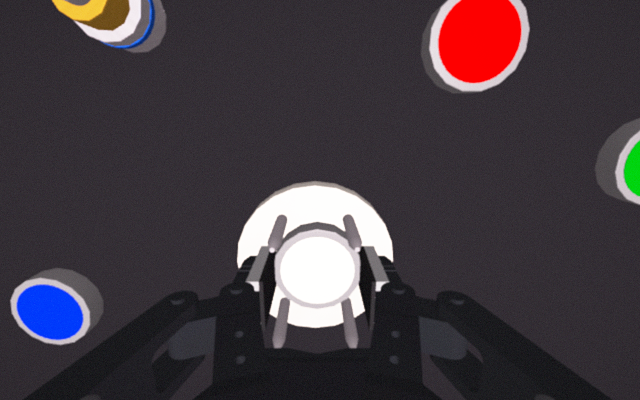

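Request:
servo_tool([
  {"translation": [0.5, -1.2, 1.5], "twist": 0},
  {"translation": [1, -1.2, 1.5], "twist": 0},
  {"translation": [1.5, -1.2, 1.5], "twist": 0},
  {"translation": [2, -1.2, 1.5], "twist": 0},
  {"translation": [2, -1.2, 1.5], "twist": 0},
])

```text
time_s: 6.43
eef_pos: [0.5705, -0.1373, 0.035]
ee_rot: [0.809, 1.414, -0.802]
contact_force: [0.6, 0.8, -0.9]
finger_gap: 0.0415
```

Request:
servo_tool([
  {"translation": [0.7, 0, 0], "twist": 0},
  {"translation": [1.4, 0, 0], "twist": 0},
  {"translation": [2, 0, 0], "twist": 0},
  {"translation": [2, 0, 0], "twist": 0},
])

```text
time_s: 6.77
eef_pos: [0.5706, -0.1374, 0.0347]
ee_rot: [0.809, 1.413, -0.802]
contact_force: [-11.8, 3.9, 26.0]
finger_gap: 0.0417
```

Request:
servo_tool([
  {"translation": [-0.5, 0, 0], "twist": 0},
  {"translation": [-0.5, 0, 0], "twist": 0},
  {"translation": [-0.5, 0, 0], "twist": 0},
  {"translation": [-0.5, 0, 0], "twist": 0},
  {"translation": [-10, 0, 0], "twist": 0},
  {"translation": [-35, 0, 0], "twist": 0},
  {"translation": [-65, 0, 0], "twist": 0},
  {"translation": [-85, 0, 0], "twist": 0},
  {"translation": [-85, 0, 0], "twist": 0},
], hand=0.25)

```text
time_s: 7.52
eef_pos: [0.5719, -0.1382, 0.1248]
ee_rot: [0.809, 1.407, -0.8]
contact_force: [0.6, -0.4, 0.8]
finger_gap: 0.0638
```

```bash
python3 go.py 460,-241.8,120,30.8; python3 wr.py pics/w6.png
```

```text
[ 571.9 -138.2  124.8] q6 -0.91 t 7.52 F [ 0.6 -0.4  0.8] tilt [ 1.090e-02  2.000e-04 -9.999e-01]
460,-241.8,120,30.8 [   3.6 -149.2   31.8] -0.001 30.7
```

View pics/w6.png

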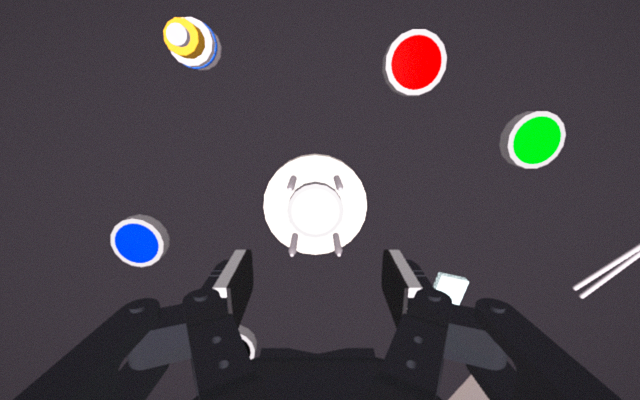

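Request:
servo_tool([
  {"translation": [5, -149, 32], "twist": 0},
  {"translation": [5, -149, 32], "twist": 0},
  {"translation": [5, -149, 32], "twist": 0},
  {"translation": [15, -149, 32], "twist": 0},
  {"translation": [25, -149, 32], "twist": 0},
  {"translation": [25, -149, 32], "twist": 0},
  {"translation": [25, -149, 32], "twist": 0},
  {"translation": [25, -149, 32], "twist": 0},
])

```text
time_s: 8.23
eef_pos: [0.4604, -0.241, 0.0965]
ee_rot: [0.809, 1.41, -0.8]
contact_force: [0.3, 0.8, -0.4]
finger_gap: 0.0644
```

```bash
cat > wm.py <<'E'
# find disc centre in wrist view near predicted; args: png x y z(mm of top face) mode
exec(open('wr.py').read())
x,y,z=[float(a)/1e3 for a in sys.argv[2:5]]; mode=sys.argv[5]; yaw=float(sys.argv[6]); zt=float(sys.argv[7])
u,v=wproj([x,y,z]); hsv=cv2.cvtColor(c["pixels"],cv2.COLOR_BGR2HSV)
if mode=='colour': m=(hsv[...,1]>150)&(hsv[...,2]>90)
else: m=hsv[...,2]>int(mode)
m=m.astype(np.uint8); m[260:]=0
best=None
for q in cv2.findContours(m,0,1)[0]:
    if cv2.contourArea(q)<150: continue
    M=cv2.moments(q); d=np.hypot(M['m10']/M['m00']-u,M['m01']/M['m00']-v)
    if best is None or d<best[0]: best=(d,q)
q=best[1]; e=cv2.fitEllipse(q); P=wray(*e[0],z)
pts=np.array([wray(*k[0],z) for k in q]); (cx,cy),r=cv2.minEnclosingCircle(pts[:,:2].astype(np.float32))
print('pred',np.round([u,v],1),'seen',np.round(e[0],1),np.round(e[1],1),'world',np.round(P,1),'circ',np.round([cx,cy,r],1))
from go import rel
print('pos',np.round(p*1e3,1),'tilt',np.round(R[:,0],3),'t',round(s["time_s"],1)); print('move',*rel(P[0],P[1],zt,yaw))
E
python3 wm.py pics/w7.png 460 -242 12 colour 30.8 23
```

```text
pred [316.1 219.4] seen [314.6 218.1] [45.1 47.7] world [ 458.6 -241.7   12. ] circ [ 458.8 -242.    17.4]
pos [ 460.4 -241.    96.5] tilt [ 0.009  0.001 -1.   ] t 8.2
move [73.6 -2.6 -0.7] 0.0 30.8
```

View pics/w7.png

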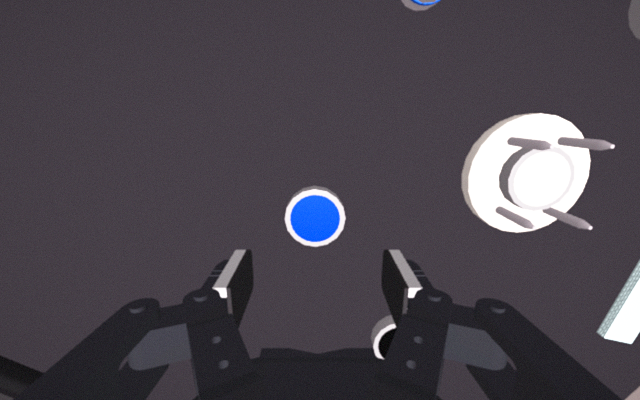

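Request:
servo_tool([
  {"translation": [30, -2.6, -0.7], "twist": 0},
  {"translation": [55, -2.6, -0.7], "twist": 0},
  {"translation": [68, -2.6, -0.7], "twist": 0},
  {"translation": [73.5, -2.6, -0.7], "twist": 0},
  {"translation": [73.5, -2.6, -0.7], "twist": 0},
  {"translation": [73.5, -2.6, -0.7], "twist": 0},
])

```text
time_s: 8.78
eef_pos: [0.4592, -0.2416, 0.0239]
ee_rot: [0.807, 1.409, -0.799]
contact_force: [0.3, 0.4, 0.5]
finger_gap: 0.0643
```

Request:
servo_tool([
  {"translation": [0, 0, 0], "twist": 0},
  {"translation": [0, 0, 0], "twist": 0},
  {"translation": [0, 0, 0], "twist": 0},
  {"translation": [0, 0, 0], "twist": 0},
  {"translation": [0, 0, 0], "twist": 0},
], hand=1)

```text
time_s: 9.2
eef_pos: [0.4601, -0.2419, 0.0256]
ee_rot: [0.807, 1.406, -0.799]
contact_force: [-1.5, 4.1, 11.0]
finger_gap: 0.0413
```

```bash
python3 go.py 570.5,-138.5,135,30.8
```

```text
[ 460.1 -241.9   25.6] q6 -1.18 t 9.2 F [-1.5  4.1 11. ] tilt [ 1.170e-02 -6.000e-04 -9.999e-01]
570.5,-138.5,135,30.8 [-108.2  148.9  -31.4] 0.001 30.9
```

Request:
servo_tool([
  {"translation": [-5, 0, 0], "twist": 0},
  {"translation": [-20, 0, 0], "twist": 0},
  {"translation": [-50, 0, 0], "twist": 0},
  {"translation": [-80, 20, -5], "twist": 0},
  {"translation": [-105, 60, -14], "twist": 0},
  {"translation": [-108, 100, -22], "twist": 0},
  {"translation": [-108, 135, -29], "twist": 0},
  {"translation": [-108, 149, -31.5], "twist": 0},
  {"translation": [-108, 149, -31.5], "twist": 0},
  {"translation": [-108, 149, -31.5], "twist": 0},
])

```text
time_s: 10.03
eef_pos: [0.5707, -0.1378, 0.1351]
ee_rot: [0.806, 1.407, -0.797]
contact_force: [-0.7, -0.4, -0.7]
finger_gap: 0.0412
```

```bash
python3 go.py 570.5,-138.5,65,30.8 570.5,-138.5,51.5,30.8; python3 wr.py pics/w8.png
```

```text
[ 570.7 -137.8  135.1] q6 -0.91 t 10.03 F [-0.7 -0.4 -0.7] tilt [ 1.170e-02 -8.000e-04 -9.999e-01]
570.5,-138.5,65,30.8 [70.1 -1.2 -0. ] 0.003 31.0
570.5,-138.5,51.5,30.8 [83.6 -1.3 -0.1] 0.003 31.0
```

View pics/w8.png

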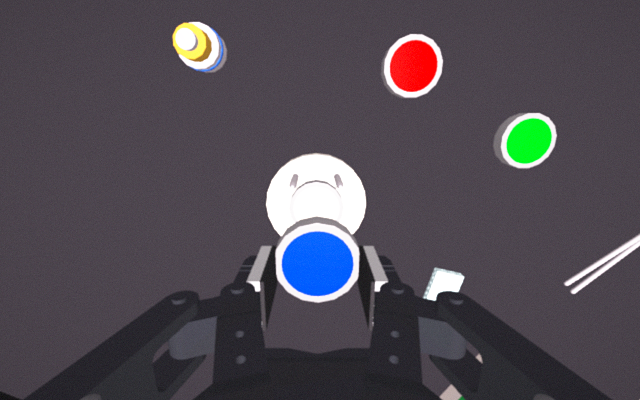

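Request:
servo_tool([
  {"translation": [25, -1.2, 0.5], "twist": 0},
  {"translation": [50, -1.2, 0.5], "twist": 0},
  {"translation": [62, -1.2, 0.5], "twist": 0},
  {"translation": [70, -1.2, 0.5], "twist": 0},
  {"translation": [77, -1.2, 0.5], "twist": 0},
  {"translation": [81, -1.2, 0.5], "twist": 0},
  {"translation": [83.5, -1.2, 0.5], "twist": 0},
  {"translation": [83.5, -1.2, 0.5], "twist": 0},
  {"translation": [83.5, -1.2, 0.5], "twist": 0},
])

```text
time_s: 10.83
eef_pos: [0.5706, -0.1397, 0.0521]
ee_rot: [0.806, 1.406, -0.798]
contact_force: [0.4, 0.9, -1.3]
finger_gap: 0.0412
```

Request:
servo_tool([
  {"translation": [0.7, 0, 0], "twist": 0},
  {"translation": [1.4, 0, 0], "twist": 0},
  {"translation": [2.2, 0, 0], "twist": 0},
  {"translation": [2.2, 0, 0], "twist": 0},
])

```text
time_s: 11.17
eef_pos: [0.5707, -0.1396, 0.0499]
ee_rot: [0.806, 1.406, -0.798]
contact_force: [0.3, -0.6, -0.7]
finger_gap: 0.0412
```

```bash
python3 go.py 570.5,-138.5,49.6,30.8; python3 wr.py pics/w9.png
```

```text
[ 570.7 -139.6   49.9] q6 -0.91 t 11.17 F [ 0.3 -0.6 -0.7] tilt [ 0.0122 -0.0011 -0.9999]
570.5,-138.5,49.6,30.8 [ 0.3  0.4 -1.1] 0.002 30.9
```

View pics/w9.png

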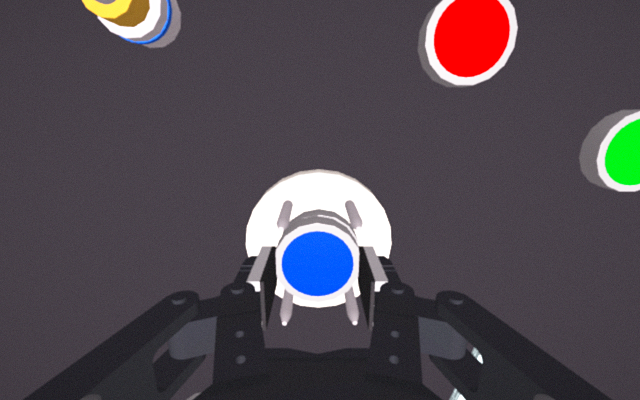

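Request:
servo_tool([
  {"translation": [0.6, 0.3, -0.8], "twist": 0},
  {"translation": [1.2, 0.3, -0.8], "twist": 0},
  {"translation": [1.5, 0.3, -0.8], "twist": 0},
])

```text
time_s: 11.47
eef_pos: [0.5708, -0.1392, 0.0495]
ee_rot: [0.806, 1.405, -0.798]
contact_force: [-6.9, -0.4, 18.4]
finger_gap: 0.0412
```

Request:
servo_tool([
  {"translation": [-0.3, 0, 0], "twist": 0},
  {"translation": [-0.3, 0, 0], "twist": 0},
  {"translation": [-0.3, 0, 0], "twist": 0},
  {"translation": [-0.3, 0, 0], "twist": 0},
  {"translation": [-10, 0, 0], "twist": 0},
  {"translation": [-35, 0, 0], "twist": 0},
  {"translation": [-65, 0, 0], "twist": 0},
  {"translation": [-75, 0, 0], "twist": 0},
  {"translation": [-75, 0, 0], "twist": 0},
], hand=0.25)

```text
time_s: 12.22
eef_pos: [0.571, -0.1395, 0.1282]
ee_rot: [0.806, 1.4, -0.797]
contact_force: [-0.7, -0.2, 0.3]
finger_gap: 0.0637
```

```bash
python3 go.py 575,-299,120,30.8 575,-299,100,30.8; python3 wr.py pics/w10.png
```

```text
[ 571.  -139.5  128.2] q6 -0.91 t 12.22 F [-0.7 -0.2  0.3] tilt [ 0.0177 -0.0039 -0.9998]
575,-299,120,30.8 [  8.9 -78.6 138.8] 0.002 30.9
575,-299,100,30.8 [ 28.9 -78.9 138.6] 0.002 30.9
```

View pics/w10.png

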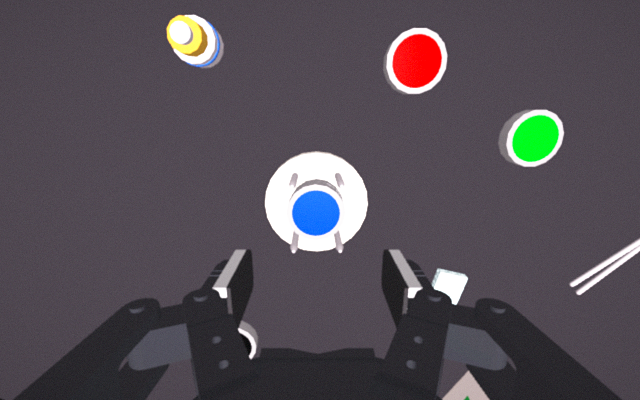

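Request:
servo_tool([
  {"translation": [9, -79, 139], "twist": 0},
  {"translation": [9, -79, 139], "twist": 0},
  {"translation": [9, -79, 139], "twist": 0},
  {"translation": [20, -79, 139], "twist": 0},
  {"translation": [29, -79, 139], "twist": 0},
  {"translation": [29, -79, 139], "twist": 0},
  {"translation": [29, -79, 139], "twist": 0},
])

```text
time_s: 12.85
eef_pos: [0.5738, -0.2986, 0.0963]
ee_rot: [0.807, 1.405, -0.798]
contact_force: [-0.4, 0.7, -0.5]
finger_gap: 0.064
```

```bash
python3 wm.py pics/w11.png 575 -299 12 150 30.8 23
```

```text
pred [318.1 219.4] seen [316.7 220.6] [57.1 59.8] world [ 574.6 -300.3   12. ] circ [ 574.9 -300.9   22. ]
pos [ 573.8 -298.6   96.3] tilt [ 0.013 -0.001 -1.   ] t 12.8
move [74.2 -1.6  1.3] 0.002 30.9
```

View pics/w11.png

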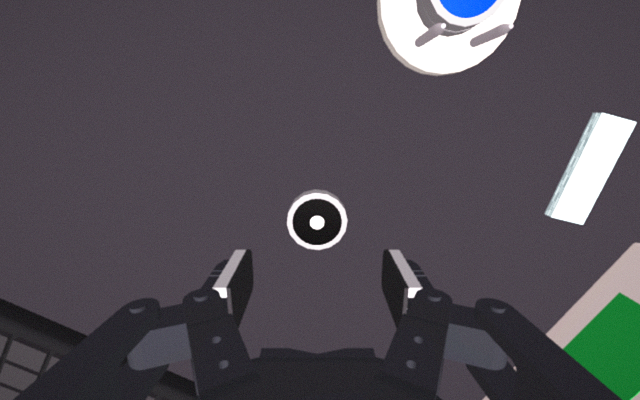

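Request:
servo_tool([
  {"translation": [30, -1.5, 1.5], "twist": 0},
  {"translation": [55, -1.5, 1.5], "twist": 0},
  {"translation": [68, -1.5, 1.5], "twist": 0},
  {"translation": [73.5, -1.5, 1.5], "twist": 0},
  {"translation": [73.5, -1.5, 1.5], "twist": 0},
  {"translation": [73.5, -1.5, 1.5], "twist": 0},
  {"translation": [73.5, -1.5, 1.5], "twist": 0},
])

```text
time_s: 13.48
eef_pos: [0.5755, -0.3006, 0.0254]
ee_rot: [0.805, 1.401, -0.797]
contact_force: [0.1, 0.7, -0.2]
finger_gap: 0.0638
```

Request:
servo_tool([
  {"translation": [0, 0, 0], "twist": 0},
  {"translation": [0, 0, 0], "twist": 0},
  {"translation": [0, 0, 0], "twist": 0},
  {"translation": [0, 0, 0], "twist": 0},
  {"translation": [-1, 0, 0], "twist": 0},
  {"translation": [-2, 0, 0], "twist": 0},
], hand=1)

```text
time_s: 13.98
eef_pos: [0.5756, -0.3008, 0.028]
ee_rot: [0.805, 1.401, -0.797]
contact_force: [-0.3, -0.0, -0.3]
finger_gap: 0.0401
```

```bash
python3 go.py 570.5,-138.5,140,30.8
```

```text
[ 575.6 -300.8   28. ] q6 -1.15 t 13.98 F [-0.3 -0.  -0.3] tilt [ 0.017  -0.0037 -0.9998]
570.5,-138.5,140,30.8 [-112.6   80.5 -140.5] 0.002 30.9
```

Request:
servo_tool([
  {"translation": [-15, 0, 0], "twist": 0},
  {"translation": [-45, 0, 0], "twist": 0},
  {"translation": [-80, 10, -17], "twist": 0},
  {"translation": [-105, 28, -49], "twist": 0},
  {"translation": [-112, 46, -80], "twist": 0},
  {"translation": [-112, 63, -110], "twist": 0},
  {"translation": [-112, 76, -132], "twist": 0},
  {"translation": [-112, 80.5, -140.5], "twist": 0},
  {"translation": [-112, 80.5, -140.5], "twist": 0},
  {"translation": [-112, 80.5, -140.5], "twist": 0},
])

```text
time_s: 14.82
eef_pos: [0.5707, -0.1386, 0.1395]
ee_rot: [0.804, 1.4, -0.796]
contact_force: [-0.0, 0.1, -0.6]
finger_gap: 0.0405
```

```bash
python3 go.py 570.5,-138.5,66,30.8; python3 wr.py pics/w12.png
```

```text
[ 570.7 -138.6  139.5] q6 -0.91 t 14.82 F [-0.   0.1 -0.6] tilt [ 0.0172 -0.0041 -0.9998]
570.5,-138.5,66,30.8 [73.5 -1.  -1.1] 0.003 31.0
```

View pics/w12.png

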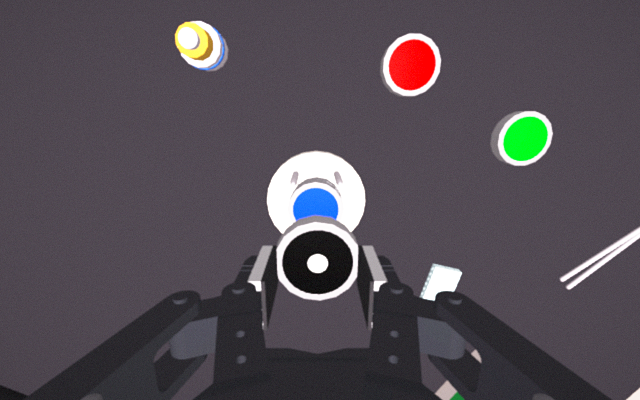

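Request:
servo_tool([
  {"translation": [25, -1, -1], "twist": 0},
  {"translation": [45, -1, -1], "twist": 0},
  {"translation": [55, -1, -1], "twist": 0},
  {"translation": [63, -1, -1], "twist": 0},
  {"translation": [69, -1, -1], "twist": 0},
  {"translation": [72.5, -1, -1], "twist": 0},
  {"translation": [74.5, -1, -1], "twist": 0},
  {"translation": [74.5, -1, -1], "twist": 0},
  {"translation": [74.5, -1, -1], "twist": 0},
])

```text
time_s: 15.62
eef_pos: [0.5708, -0.1393, 0.0655]
ee_rot: [0.805, 1.4, -0.797]
contact_force: [0.6, 0.1, -0.6]
finger_gap: 0.0401
```

Request:
servo_tool([
  {"translation": [0.7, 0, 0], "twist": 0},
  {"translation": [1.4, 0, 0], "twist": 0},
  {"translation": [2, 0, 0], "twist": 0},
  {"translation": [2, 0, 0], "twist": 0},
])

```text
time_s: 15.95
eef_pos: [0.5709, -0.1393, 0.0635]
ee_rot: [0.805, 1.399, -0.797]
contact_force: [-0.3, -1.0, -0.6]
finger_gap: 0.0403
```

```bash
python3 go.py 570.5,-138.5,62.5,30.8; python3 wr.py pics/w13.png
```

```text
[ 570.9 -139.3   63.5] q6 -0.91 t 15.95 F [-0.3 -1.  -0.6] tilt [ 0.0178 -0.0044 -0.9998]
570.5,-138.5,62.5,30.8 [ 1.   0.1 -0.9] 0.003 30.9
```

View pics/w13.png

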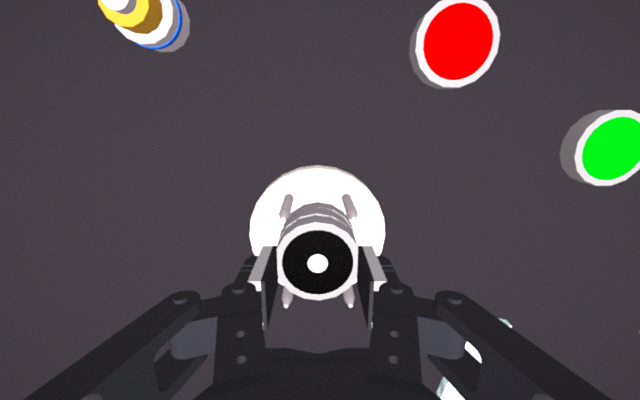

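Request:
servo_tool([
  {"translation": [0.5, 0, -0.8], "twist": 0},
  {"translation": [1, 0, -0.8], "twist": 0},
  {"translation": [1.2, 0, -0.8], "twist": 0},
])

```text
time_s: 16.25
eef_pos: [0.5709, -0.1391, 0.0633]
ee_rot: [0.804, 1.398, -0.797]
contact_force: [-2.9, -2.4, 12.4]
finger_gap: 0.0402
```

Request:
servo_tool([
  {"translation": [-0.3, 0, 0], "twist": 0},
  {"translation": [-0.3, 0, 0], "twist": 0},
  {"translation": [-0.3, 0, 0], "twist": 0},
  {"translation": [-0.3, 0, 0], "twist": 0},
  {"translation": [-10, 0, 0], "twist": 0},
  {"translation": [-35, 0, 0], "twist": 0},
  {"translation": [-60, 0, 0], "twist": 0},
  {"translation": [-62, 0, 0], "twist": 0},
  {"translation": [-62, 0, 0], "twist": 0},
], hand=0.25)

```text
time_s: 17.0
eef_pos: [0.5705, -0.139, 0.1275]
ee_rot: [0.804, 1.394, -0.796]
contact_force: [0.5, 0.0, -0.0]
finger_gap: 0.0641
```

```bash
python3 go.py 690,-7,120,20.9 690,-7,97,20.9; python3 wr.py pics/w14.png
```

```text
[ 570.5 -139.   127.5] q6 -0.91 t 17.0 F [ 0.5  0.  -0. ] tilt [ 0.0223 -0.0067 -0.9997]
690,-7,120,20.9 [  9.3 170.3 -51.9] 0.175 30.9
690,-7,97,20.9 [ 32.3 169.9 -52.3] 0.175 30.9
```

View pics/w14.png

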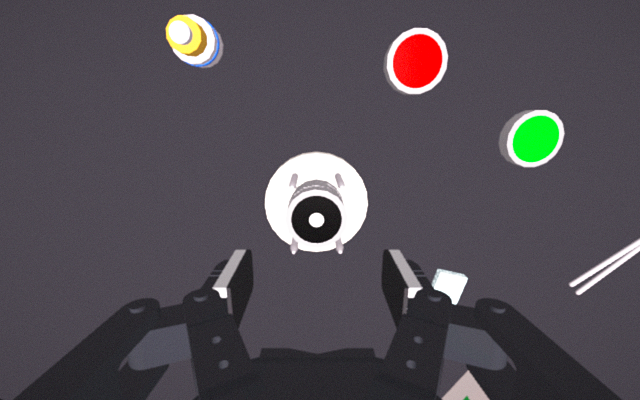

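White stack is complete and centred (discs at about (316,215)). Now the green filter.

Request:
servo_tool([
  {"translation": [9, 170, -52], "twist": 0.175},
  {"translation": [9, 170, -52], "twist": 0.175},
  {"translation": [9, 170, -52], "twist": 0.175},
  {"translation": [9, 170, -52], "twist": 0.175},
  {"translation": [25, 170, -52], "twist": 0.175},
  {"translation": [32, 170, -52], "twist": 0.175},
  {"translation": [32, 170, -52], "twist": 0.175},
  {"translation": [32, 170, -52], "twist": 0.175},
])

```text
time_s: 17.72
eef_pos: [0.6887, -0.0074, 0.0945]
ee_rot: [0.938, 1.341, -0.929]
contact_force: [-0.7, -0.7, 0.8]
finger_gap: 0.0641
```

```bash
python3 wm.py pics/w15.png 690 -7 12 colour 20.9 24
```

```text
pred [318.3 218.4] seen [317.2 217.8] [45. 48.] world [689.1  -6.9  12. ] circ [689.3  -7.3  17.3]
pos [688.7  -7.4  94.5] tilt [ 0.018 -0.006 -1.   ] t 17.7
move [71.5 -0.7 -1.7] -0.0 20.9
```

View pics/w15.png

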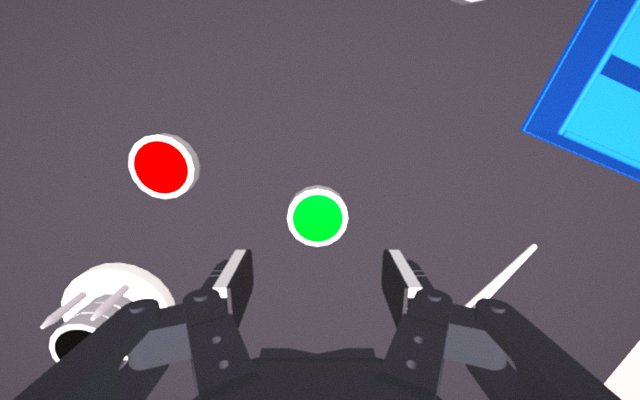

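Request:
servo_tool([
  {"translation": [30, -0.7, -1.7], "twist": 0},
  {"translation": [55, -0.7, -1.7], "twist": 0},
  {"translation": [66, -0.7, -1.7], "twist": 0},
  {"translation": [71.5, -0.7, -1.7], "twist": 0},
  {"translation": [71.5, -0.7, -1.7], "twist": 0},
  {"translation": [71.5, -0.7, -1.7], "twist": 0},
  {"translation": [71.5, -0.7, -1.7], "twist": 0},
])

```text
time_s: 18.35
eef_pos: [0.6899, -0.0071, 0.0258]
ee_rot: [0.94, 1.338, -0.928]
contact_force: [0.1, -0.4, -0.1]
finger_gap: 0.0643
```

Request:
servo_tool([
  {"translation": [0, 0, 0], "twist": 0},
  {"translation": [0, 0, 0], "twist": 0},
  {"translation": [0, 0, 0], "twist": 0},
  {"translation": [0, 0, 0], "twist": 0},
  {"translation": [-1, 0, 0], "twist": 0},
  {"translation": [-2, 0, 0], "twist": 0},
], hand=1)

```text
time_s: 18.85
eef_pos: [0.6912, -0.0078, 0.0319]
ee_rot: [0.94, 1.333, -0.926]
contact_force: [-29.5, -9.4, 44.6]
finger_gap: 0.0257
```

```bash
python3 go.py 569.3,146.7,130,20.9
```

```text
[691.2  -7.8  31.9] q6 -0.48 t 18.85 F [-29.5  -9.4  44.6] tilt [ 0.0261 -0.0078 -0.9996]
569.3,146.7,130,20.9 [-102.4  -56.7 -186.1] -0.0 20.9
```

Request:
servo_tool([
  {"translation": [0, 0, 0], "twist": 0},
  {"translation": [-1, 0, 0], "twist": 0},
  {"translation": [-5, 0, 0], "twist": 0},
  {"translation": [-20, 0, 0], "twist": 0},
  {"translation": [-45, 0, 0], "twist": 0},
  {"translation": [-62, 0, 0], "twist": 0},
  {"translation": [-62, 0, 0], "twist": 0},
], hand=0.25)

```text
time_s: 19.43
eef_pos: [0.6909, -0.0073, 0.098]
ee_rot: [0.941, 1.329, -0.924]
contact_force: [1.0, 0.1, 1.2]
finger_gap: 0.064
```

```bash
python3 wm.py pics/w16.png 690 -7 12 colour 20.9 19
```

```text
pred [313.9 215.2] seen [324.4 215. ] [44.4 47.2] world [697.   -4.3  12. ] circ [697.2  -4.6  17.3]
pos [690.9  -7.3  98. ] tilt [ 0.031 -0.008 -0.999] t 19.4
move [77.2  5.4 -1.8] -0.0 20.9
```

View pics/w16.png

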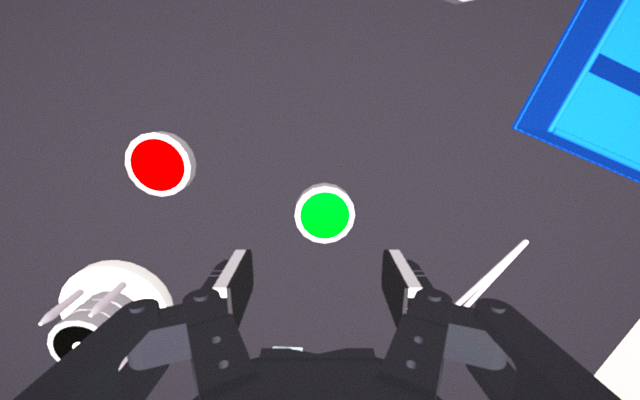

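Request:
servo_tool([
  {"translation": [-30, 0, 0], "twist": 0},
  {"translation": [-60, 0, 0], "twist": 0},
  {"translation": [-80, 0, 0], "twist": 0},
  {"translation": [-90, 0, 0], "twist": 0},
  {"translation": [-92, 0, 0], "twist": 0},
  {"translation": [-92, 0, 0], "twist": 0},
  {"translation": [-92, 0, 0], "twist": 0},
])

```text
time_s: 20.07
eef_pos: [0.6872, -0.0064, 0.1859]
ee_rot: [0.94, 1.333, -0.926]
contact_force: [0.2, -0.5, -0.0]
finger_gap: 0.0639
```

```bash
python3 go.py
```

```text
[687.2  -6.4 185.9] q6 -0.48 t 20.07 F [ 0.2 -0.5 -0. ] tilt [ 0.0266 -0.0078 -0.9996]
```

Request:
servo_tool([
  {"translation": [40, 0, 0], "twist": 0},
  {"translation": [80, 0, 0], "twist": 0},
])

```text
time_s: 20.23
eef_pos: [0.6897, -0.0071, 0.1051]
ee_rot: [0.941, 1.331, -0.925]
contact_force: [0.4, 0.3, -1.0]
finger_gap: 0.0642
```

```bash
python3 go.py
```

```text
[689.7  -7.1 105.1] q6 -0.48 t 20.23 F [ 0.4  0.3 -1. ] tilt [ 0.0288 -0.008  -0.9996]
```

Request:
servo_tool([
  {"translation": [0, 0, 0], "twist": 0},
  {"translation": [0, 0, 0], "twist": 0},
  {"translation": [0, 0, 0], "twist": 0},
  {"translation": [0, 0, 0], "twist": 0},
])

```text
time_s: 20.57
eef_pos: [0.6906, -0.0072, 0.1077]
ee_rot: [0.942, 1.328, -0.923]
contact_force: [-0.1, 0.4, -0.1]
finger_gap: 0.0639
```

```bash
python3 go.py
```

```text
[690.6  -7.2 107.7] q6 -0.48 t 20.57 F [-0.1  0.4 -0.1] tilt [ 0.0318 -0.0084 -0.9995]
```

Request:
servo_tool([
  {"translation": [-41, 0, 0], "twist": 0},
  {"translation": [-82, 0, 0], "twist": 0},
])

```text
time_s: 20.73
eef_pos: [0.6875, -0.0064, 0.1896]
ee_rot: [0.941, 1.33, -0.924]
contact_force: [0.9, 0.3, 1.3]
finger_gap: 0.0638
```

```bash
python3 go.py
```

```text
[687.5  -6.4 189.6] q6 -0.48 t 20.73 F [0.9 0.3 1.3] tilt [ 0.03   -0.0081 -0.9995]
```

Request:
servo_tool([
  {"translation": [0, 0, 0], "twist": 0},
  {"translation": [0, 0, 0], "twist": 0},
  {"translation": [0, 0, 0], "twist": 0},
  {"translation": [0, 0, 0], "twist": 0},
])

```text
time_s: 21.07
eef_pos: [0.6873, -0.0064, 0.1896]
ee_rot: [0.941, 1.33, -0.924]
contact_force: [-0.1, 0.7, 0.1]
finger_gap: 0.0641
```

```bash
python3 go.py
```

```text
[687.3  -6.4 189.6] q6 -0.48 t 21.07 F [-0.1  0.7  0.1] tilt [ 0.03   -0.0081 -0.9995]
```

Request:
servo_tool([
  {"translation": [0, -37, -14], "twist": 0},
  {"translation": [0, -74, -28], "twist": 0},
  {"translation": [0, -111, -42], "twist": 0},
])

```text
time_s: 21.32
eef_pos: [0.5668, -0.0066, 0.1841]
ee_rot: [0.94, 1.332, -0.926]
contact_force: [-0.3, 0.6, 1.1]
finger_gap: 0.0642
```

```bash
python3 go.py
```

```text
[566.8  -6.6 184.1] q6 -0.51 t 21.32 F [-0.3  0.6  1.1] tilt [ 0.0273 -0.0078 -0.9996]
```

Request:
servo_tool([
  {"translation": [0, 0, 0], "twist": 0},
  {"translation": [0, 0, 0], "twist": 0},
  {"translation": [0, 0, 0], "twist": 0},
])

```text
time_s: 21.57
eef_pos: [0.5672, -0.0067, 0.1842]
ee_rot: [0.941, 1.332, -0.925]
contact_force: [0.2, 0.0, -0.4]
finger_gap: 0.0639
```

```bash
python3 go.py
```

```text
[567.2  -6.7 184.2] q6 -0.51 t 21.57 F [ 0.2  0.  -0.4] tilt [ 0.0278 -0.0078 -0.9996]
```

Request:
servo_tool([
  {"translation": [0, 37, 14], "twist": 0},
  {"translation": [0, 74, 28], "twist": 0},
  {"translation": [0, 111, 42], "twist": 0},
])

```text
time_s: 21.82
eef_pos: [0.6883, -0.0064, 0.1874]
ee_rot: [0.941, 1.331, -0.925]
contact_force: [-0.3, -0.5, 0.9]
finger_gap: 0.0641
```

```bash
python3 go.py
```

```text
[688.3  -6.4 187.4] q6 -0.48 t 21.82 F [-0.3 -0.5  0.9] tilt [ 0.0286 -0.0079 -0.9996]
```

Request:
servo_tool([
  {"translation": [0, 0, 0], "twist": 0},
  {"translation": [0, 0, 0], "twist": 0},
  {"translation": [0, 0, 0], "twist": 0},
])

```text
time_s: 22.07
eef_pos: [0.6887, -0.0064, 0.1861]
ee_rot: [0.94, 1.333, -0.926]
contact_force: [-0.2, 1.0, 0.3]
finger_gap: 0.0638
```

```bash
python3 go.py
```

```text
[688.7  -6.4 186.1] q6 -0.48 t 22.07 F [-0.2  1.   0.3] tilt [ 0.027  -0.0077 -0.9996]
```

```bash
python3 go.py 697,-4.3,60,20.9
```

```text
[688.7  -6.4 186.1] q6 -0.48 t 22.07 F [-0.2  1.   0.3] tilt [ 0.027  -0.0077 -0.9996]
697,-4.3,60,20.9 [126.3   5.7  -1.1] -0.0 20.9
```

Request:
servo_tool([
  {"translation": [30, 5.5, -1], "twist": 0},
  {"translation": [60, 5.5, -1], "twist": 0},
  {"translation": [85, 5.5, -1], "twist": 0},
  {"translation": [105, 5.5, -1], "twist": 0},
  {"translation": [118, 5.5, -1], "twist": 0},
  {"translation": [125, 5.5, -1], "twist": 0},
  {"translation": [126, 5.5, -1], "twist": 0},
  {"translation": [126, 5.5, -1], "twist": 0},
])

```text
time_s: 22.73
eef_pos: [0.6971, -0.0045, 0.0613]
ee_rot: [0.941, 1.332, -0.925]
contact_force: [-0.0, 0.3, 0.7]
finger_gap: 0.0642
```

```bash
python3 wm.py pics/w17.png 697 -4.3 12 colour 20.9 18.5
```

```text
pred [316.3 236. ] seen [316.5 235.2] [50.6 57.4] world [696.9  -3.8  12. ] circ [697.2  -4.6  17.5]
pos [697.1  -4.5  61.3] tilt [ 0.028 -0.008 -1.   ] t 22.7
move [43.2 -1.2 -1.6] -0.0 20.9
```

View pics/w17.png

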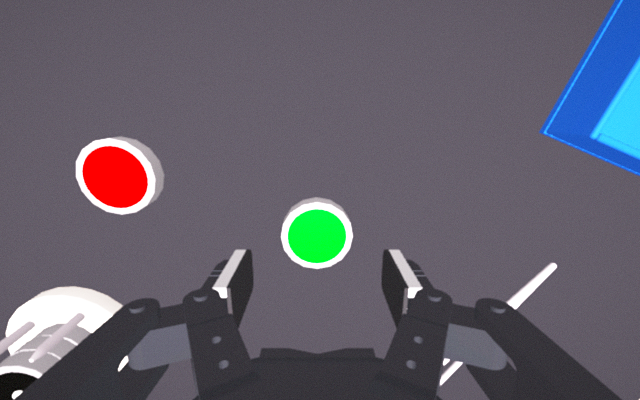

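Request:
servo_tool([
  {"translation": [15, -1.2, -1], "twist": 0},
  {"translation": [28, -1.2, -1], "twist": 0},
  {"translation": [37, -1.2, -1], "twist": 0},
  {"translation": [42, -1.2, -1], "twist": 0},
  {"translation": [43.5, -1.2, -1], "twist": 0},
  {"translation": [43.5, -1.2, -1], "twist": 0},
  {"translation": [43.5, -1.2, -1], "twist": 0},
])

```text
time_s: 23.37
eef_pos: [0.6974, -0.0044, 0.0187]
ee_rot: [0.941, 1.331, -0.925]
contact_force: [-0.5, -0.2, 0.5]
finger_gap: 0.0639
```

Request:
servo_tool([
  {"translation": [0, 0, 0], "twist": 0},
  {"translation": [0, 0, 0], "twist": 0},
  {"translation": [0, 0, 0], "twist": 0},
  {"translation": [0, 0, 0], "twist": 0},
], hand=1)

```text
time_s: 23.7
eef_pos: [0.6977, -0.0044, 0.0198]
ee_rot: [0.941, 1.329, -0.924]
contact_force: [-1.8, -0.0, 6.3]
finger_gap: 0.0422
```

```bash
python3 go.py 569.3,146.7,130,20.9; python3 wr.py pics/w18.png
```

```text
[697.7  -4.4  19.8] q6 -0.48 t 23.7 F [-1.8 -0.   6.3] tilt [ 0.0303 -0.0082 -0.9995]
569.3,146.7,130,20.9 [-115.3  -63.3 -184.9] -0.0 20.9
```

View pics/w18.png

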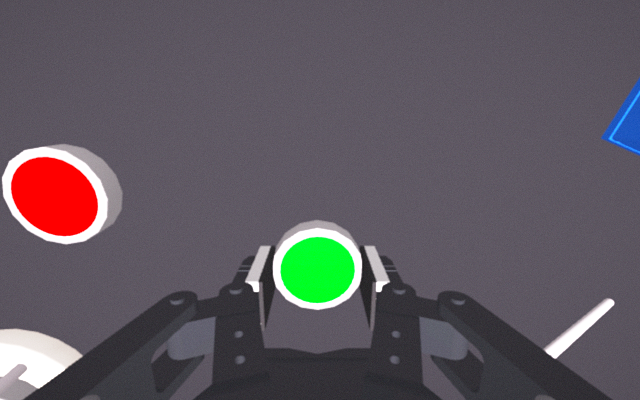

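Request:
servo_tool([
  {"translation": [-5, 0, 0], "twist": 0},
  {"translation": [-25, 0, 0], "twist": 0},
  {"translation": [-60, 0, 0], "twist": 0},
  {"translation": [-95, -8, -23], "twist": 0},
  {"translation": [-112, -20, -58], "twist": 0},
  {"translation": [-113, -32, -95], "twist": 0},
  {"translation": [-113, -45, -131], "twist": 0},
  {"translation": [-113, -56, -164], "twist": 0},
  {"translation": [-113, -63, -185], "twist": 0},
  {"translation": [-113, -63, -185], "twist": 0},
  {"translation": [-113, -63, -185], "twist": 0},
])

```text
time_s: 24.67
eef_pos: [0.5692, 0.1478, 0.1287]
ee_rot: [0.94, 1.329, -0.922]
contact_force: [0.5, -0.1, 0.3]
finger_gap: 0.0423
```

```bash
python3 go.py 569.3,146.7,36,20.9; python3 - pics/w19.png <<'E'
exec(open('wr.py').read())
im=c["pixels"].copy()
for a in (55,125,235,305):
    t=np.radians(a+20.9); x,y=.5693+.0295*np.cos(t),.1467+.0295*np.sin(t)
    p0=wproj([x,y,.012]);p1=wproj([x,y,.049])
    cv2.line(im,tuple(int(q) for q in p0),tuple(int(q) for q in p1),(0,0,255),1)
cv2.imwrite('pics/w19.png',im)
E
```

```text
[569.2 147.8 128.7] q6 -0.23 t 24.67 F [ 0.5 -0.1  0.3] tilt [ 0.0316 -0.008  -0.9995]
569.3,146.7,36,20.9 [92.6 -2.8 -0.7] 0.002 21.0
```

View pics/w19.png

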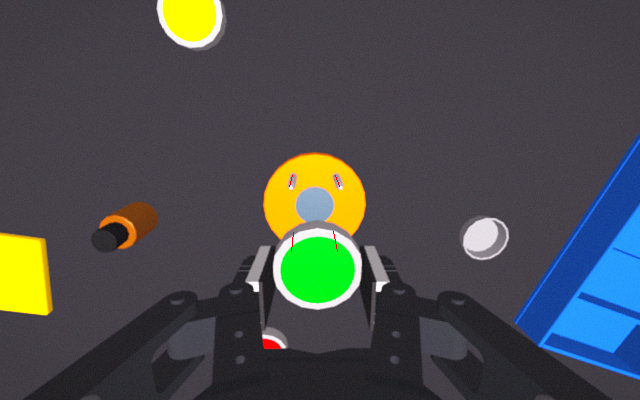

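Request:
servo_tool([
  {"translation": [25, -3.3, -1], "twist": 0},
  {"translation": [50, -3.3, -1], "twist": 0},
  {"translation": [64, -3.3, -1], "twist": 0},
  {"translation": [74, -3.3, -1], "twist": 0},
  {"translation": [83, -3.3, -1], "twist": 0},
  {"translation": [90, -3.3, -1], "twist": 0},
  {"translation": [94, -3.3, -1], "twist": 0},
  {"translation": [94, -3.3, -1], "twist": 0},
  {"translation": [94, -3.3, -1], "twist": 0},
])

```text
time_s: 25.47
eef_pos: [0.5696, 0.146, 0.0348]
ee_rot: [0.941, 1.328, -0.923]
contact_force: [-0.0, -0.4, 0.4]
finger_gap: 0.042
```

Request:
servo_tool([
  {"translation": [0.6, 0, 0], "twist": 0},
  {"translation": [1.2, 0, 0], "twist": 0},
  {"translation": [1.8, 0, 0], "twist": 0},
  {"translation": [1.8, 0, 0], "twist": 0},
])

```text
time_s: 25.8
eef_pos: [0.5698, 0.146, 0.0332]
ee_rot: [0.941, 1.328, -0.922]
contact_force: [-0.3, -0.8, -1.3]
finger_gap: 0.0424
```

```bash
python3 go.py 568.7,146.8,31.5,20.9; python3 wr.py pics/w20.png
```

```text
[569.8 146.   33.2] q6 -0.23 t 25.8 F [-0.3 -0.8 -1.3] tilt [ 0.0324 -0.0081 -0.9994]
568.7,146.8,31.5,20.9 [ 1.6 -0.8 -1.1] 0.001 20.9
```

View pics/w20.png

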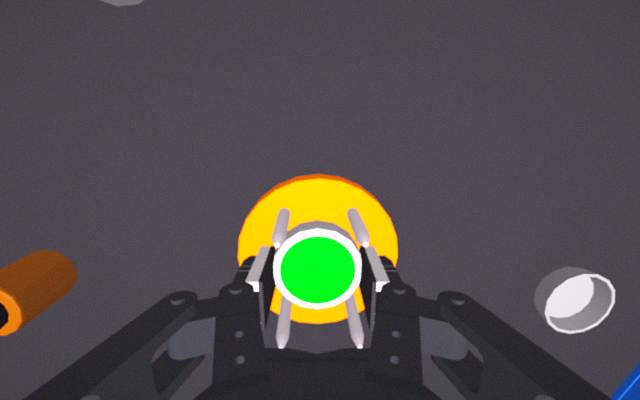

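Request:
servo_tool([
  {"translation": [0.6, -0.8, -1], "twist": 0},
  {"translation": [1.2, -0.8, -1], "twist": 0},
  {"translation": [1.8, -0.8, -1], "twist": 0},
  {"translation": [2, -0.8, -1], "twist": 0},
])

```text
time_s: 26.18
eef_pos: [0.5686, 0.1468, 0.0317]
ee_rot: [0.941, 1.328, -0.922]
contact_force: [-6.0, -0.0, 14.0]
finger_gap: 0.042
```

Request:
servo_tool([
  {"translation": [-0.3, 0, 0], "twist": 0},
  {"translation": [-0.3, 0, 0], "twist": 0},
  {"translation": [-0.3, 0, 0], "twist": 0},
  {"translation": [-0.3, 0, 0], "twist": 0},
  {"translation": [-10, 0, 0], "twist": 0},
  {"translation": [-35, 0, 0], "twist": 0},
  {"translation": [-70, 0, 0], "twist": 0},
  {"translation": [-95, 0, 0], "twist": 0},
  {"translation": [-95, 0, 0], "twist": 0},
], hand=0.25)

```text
time_s: 26.93
eef_pos: [0.5675, 0.1479, 0.1329]
ee_rot: [0.945, 1.322, -0.917]
contact_force: [0.4, 0.6, 1.5]
finger_gap: 0.064
```

```bash
python3 go.py 442,246,120,20.9 442,246,95,20.9; python3 wr.py pics/w21.png
```

```text
[567.5 147.9 132.9] q6 -0.23 t 26.93 F [0.4 0.6 1.5] tilt [ 0.0399 -0.0071 -0.9992]
442,246,120,20.9 [   7.2  -82.5 -136.7] 0.001 21.0
442,246,95,20.9 [  32.2  -83.4 -137.2] 0.001 21.0
```

View pics/w21.png

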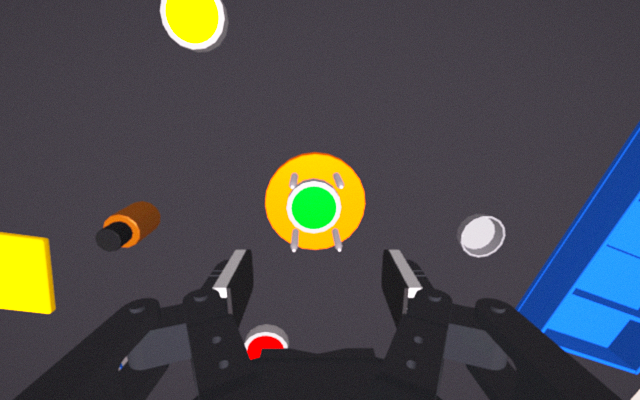

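Request:
servo_tool([
  {"translation": [0, -21, -35], "twist": 0},
  {"translation": [0, -42, -70], "twist": 0},
  {"translation": [0, -63, -104], "twist": 0},
])

```text
time_s: 27.23
eef_pos: [0.4693, 0.2226, 0.1253]
ee_rot: [0.944, 1.325, -0.921]
contact_force: [0.8, 1.4, 0.1]
finger_gap: 0.0641
```

```bash
python3 go.py 442,246,95,20.9
```

```text
[469.3 222.6 125.3] q6 -0.05 t 27.23 F [0.8 1.4 0.1] tilt [ 0.0363 -0.0076 -0.9993]
442,246,95,20.9 [ 29.1 -18.1 -32.2] -0.001 20.9
```

Request:
servo_tool([
  {"translation": [10, -18, -32], "twist": 0},
  {"translation": [20, -18, -32], "twist": 0},
  {"translation": [27, -18, -32], "twist": 0},
  {"translation": [29, -18, -32], "twist": 0},
  {"translation": [29, -18, -32], "twist": 0},
])

```text
time_s: 27.65
eef_pos: [0.4425, 0.2452, 0.0943]
ee_rot: [0.944, 1.325, -0.922]
contact_force: [-0.4, 0.3, 1.2]
finger_gap: 0.0641
```

```bash
python3 wm.py pics/w22.png 442 246 12 colour 20.9 18.5
```

```text
pred [314.3 216.3] seen [313.3 216.9] [45.9 48.5] world [441.5 245.3  12. ] circ [441.7 244.9  17.5]
pos [442.5 245.2  94.3] tilt [ 0.035 -0.008 -0.999] t 27.6
move [76.3 -3.6 -2.1] -0.002 20.8
```

View pics/w22.png

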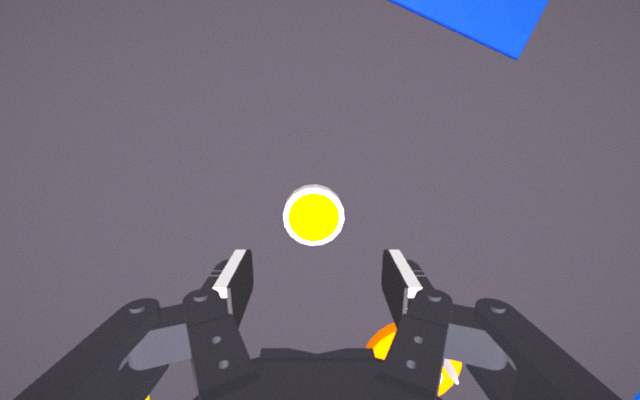

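Request:
servo_tool([
  {"translation": [25, -3.5, -1.8], "twist": 0},
  {"translation": [48, -3.5, -1.8], "twist": 0},
  {"translation": [63, -3.5, -1.8], "twist": 0},
  {"translation": [72, -3.5, -1.8], "twist": 0},
  {"translation": [76, -3.5, -1.8], "twist": 0},
  {"translation": [76.5, -3.5, -1.8], "twist": 0},
  {"translation": [76.5, -3.5, -1.8], "twist": 0},
  {"translation": [76.5, -3.5, -1.8], "twist": 0},
])

```text
time_s: 28.37
eef_pos: [0.4423, 0.2452, 0.0193]
ee_rot: [0.946, 1.323, -0.921]
contact_force: [0.0, 0.4, 0.3]
finger_gap: 0.0642
```

Request:
servo_tool([
  {"translation": [0, 0, 0], "twist": 0},
  {"translation": [0, 0, 0], "twist": 0},
  {"translation": [0, 0, 0], "twist": 0},
  {"translation": [0, 0, 0], "twist": 0},
], hand=1)

```text
time_s: 28.7
eef_pos: [0.4428, 0.2454, 0.0205]
ee_rot: [0.946, 1.323, -0.92]
contact_force: [-2.9, -1.2, 12.3]
finger_gap: 0.0417
```

```bash
python3 go.py 568.8,146.8,140,20.9; python3 wr.py pics/w23.png
```

```text
[442.8 245.4  20.5] q6 0.02 t 28.7 F [-2.9 -1.2 12.3] tilt [ 0.0386 -0.007  -0.9992]
568.8,146.8,140,20.9 [-113.9   86.7  139.3] -0.002 20.8
```

View pics/w23.png

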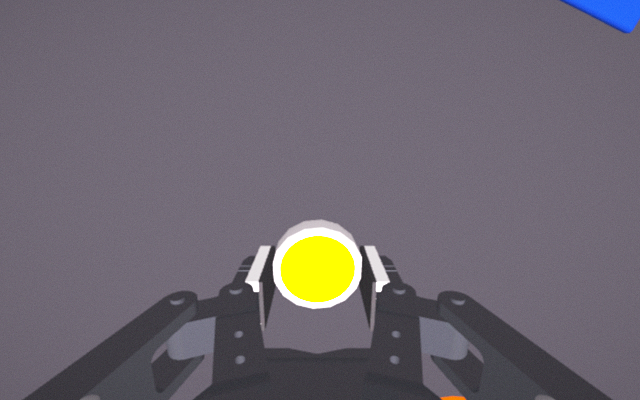

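Request:
servo_tool([
  {"translation": [-5, 0, 0], "twist": 0},
  {"translation": [-25, 0, 0], "twist": 0},
  {"translation": [-60, 0, 0], "twist": 0},
  {"translation": [-95, 8, 13], "twist": 0},
  {"translation": [-113, 27, 43], "twist": 0},
  {"translation": [-114, 46, 74], "twist": 0},
  {"translation": [-114, 64, 103], "twist": 0},
  {"translation": [-114, 79, 127], "twist": 0},
  {"translation": [-114, 86.5, 139], "twist": 0},
  {"translation": [-114, 86.5, 139], "twist": 0},
  {"translation": [-114, 86.5, 139], "twist": 0},
])

```text
time_s: 29.67
eef_pos: [0.5684, 0.1468, 0.1401]
ee_rot: [0.947, 1.323, -0.921]
contact_force: [0.1, 0.5, -0.3]
finger_gap: 0.0419
```

```bash
python3 go.py 568.5,146.8,47,20.9; python3 wr.py pics/w24.png
```

```text
[568.4 146.8 140.1] q6 -0.23 t 29.67 F [ 0.1  0.5 -0.3] tilt [ 0.0381 -0.0069 -0.9992]
568.5,146.8,47,20.9 [93.  -3.  -1.8] -0.003 20.7
```

View pics/w24.png

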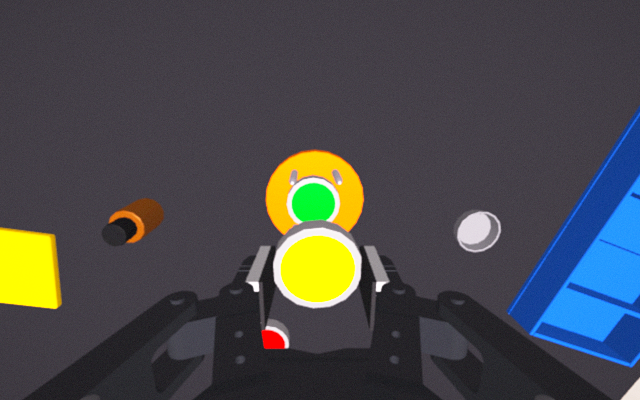

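Request:
servo_tool([
  {"translation": [25, -3, -1.8], "twist": 0},
  {"translation": [50, -3, -1.8], "twist": 0},
  {"translation": [64, -3, -1.8], "twist": 0},
  {"translation": [74, -3, -1.8], "twist": 0},
  {"translation": [83, -3, -1.8], "twist": 0},
  {"translation": [90, -3, -1.8], "twist": 0},
  {"translation": [93.5, -3, -1.8], "twist": 0},
  {"translation": [93.5, -3, -1.8], "twist": 0},
  {"translation": [93.5, -3, -1.8], "twist": 0},
])

```text
time_s: 30.47
eef_pos: [0.5682, 0.1475, 0.047]
ee_rot: [0.947, 1.323, -0.92]
contact_force: [0.4, 0.6, -0.6]
finger_gap: 0.0422
```

```bash
python3 go.py 568.5,146.8,44.3,20.9; python3 wr.py pics/w25.png
```

```text
[568.2 147.5  47. ] q6 -0.23 t 30.47 F [ 0.4  0.6 -0.6] tilt [ 0.0387 -0.0067 -0.9992]
568.5,146.8,44.3,20.9 [ 2.8 -0.1  0.7] -0.002 20.8
```

View pics/w25.png

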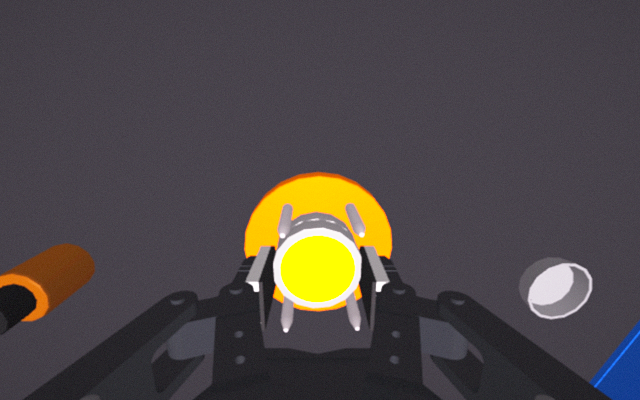

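Request:
servo_tool([
  {"translation": [0.7, 0, 0.5], "twist": 0},
  {"translation": [1.4, 0, 0.5], "twist": 0},
  {"translation": [2.1, 0, 0.5], "twist": 0},
  {"translation": [2.8, 0, 0.5], "twist": 0},
  {"translation": [3, 0, 0.5], "twist": 0},
])

```text
time_s: 30.93
eef_pos: [0.5687, 0.1469, 0.0446]
ee_rot: [0.947, 1.322, -0.919]
contact_force: [-2.8, -0.9, 7.5]
finger_gap: 0.0424
```

Contact at 44.6 mm, as expected (44.5). Release and lift.

Request:
servo_tool([
  {"translation": [-0.2, 0, 0], "twist": 0},
  {"translation": [-0.2, 0, 0], "twist": 0},
  {"translation": [-0.2, 0, 0], "twist": 0},
  {"translation": [-0.2, 0, 0], "twist": 0},
  {"translation": [-10, 0, 0], "twist": 0},
  {"translation": [-35, 0, 0], "twist": 0},
  {"translation": [-70, 0, 0], "twist": 0},
  {"translation": [-100, 0, 0], "twist": 0},
  {"translation": [-140, 0, 0], "twist": 0},
  {"translation": [-150, 0, 0], "twist": 0},
  {"translation": [-150, 0, 0], "twist": 0},
  {"translation": [-150, 0, 0], "twist": 0},
], hand=0.25)

```text
time_s: 31.93
eef_pos: [0.5629, 0.148, 0.1954]
ee_rot: [0.947, 1.321, -0.918]
contact_force: [-0.0, 0.6, -0.3]
finger_gap: 0.0641
```

```bash
python3 go.py; python3 wr.py pics/w26.png; sed -n 1,60p meas.py >/dev/null
python3 - <<'E'
from rig import *
from h import *
t=snapshot("top");s=snapshot("side")
cv2.imwrite('pics/top_end.png',cv2.resize(t["pixels"][120:280,150:470],None,fx=2.5,fy=2.5,interpolation=2))
cv2.imwrite('pics/side_end.png',np.hstack([cv2.resize(s["pixels"][200:280,225:305],(400,400),interpolation=2),cv2.resize(s["pixels"][140:220,310:390],(400,400),interpolation=2)]))
E
```

```text
[562.9 148.  195.4] q6 -0.23 t 31.93 F [-0.   0.6 -0.3] tilt [ 0.0408 -0.0065 -0.9991]
```

View pics/w26.png

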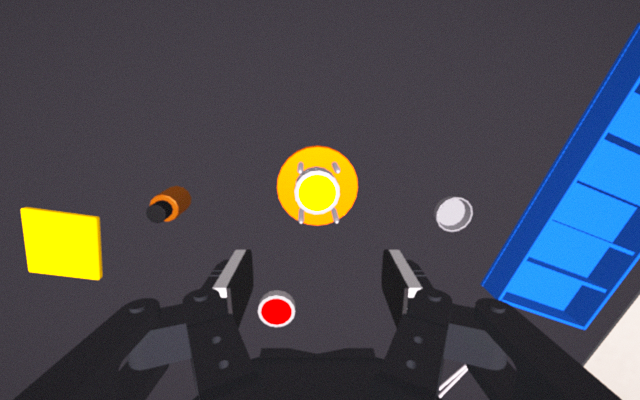

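View pics/side_end.png

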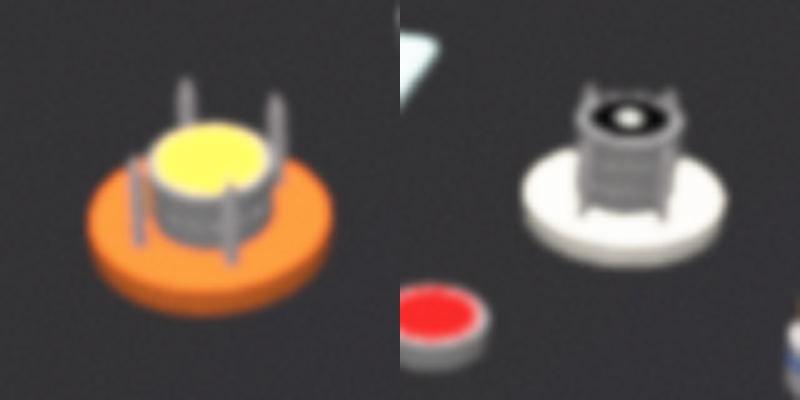

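View pics/top_end.png

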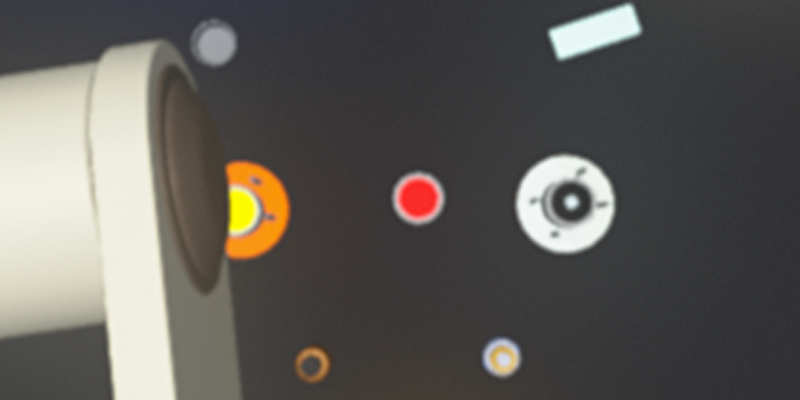

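```bash
python3 wm.py pics/w27.png 569.3 146.7 36 150 20.9 100 | head -1; python3 - pics/w28.png <<'E'
exec(open('wr.py').read())
# yellow centre by hue
hsv=cv2.cvtColor(c["pixels"],cv2.COLOR_BGR2HSV); m=cv2.inRange(hsv,(25,150,120),(35,255,255)); m[:150]=0;m[235:]=0;m[:,:270]=0;m[:,370:]=0
M=cv2.moments(m,True); print('yellow',wray(M['m10']/M['m00'],M['m01']/M['m00'],.036).round(1),M['m00'])
t=snapshot("top"); g=t["pixels"][:,:,1].astype(int)
u,v=proj(t,(.5705,-.1385,.048)); print(u,v); u,v=round(u),round(v)
w=g[v-8:v+9,u-8:u+9]; m=(w<110).astype(np.uint8)
q=max(cv2.findContours(m,0,1)[0],key=cv2.contourArea); e=cv2.fitEllipse(q); print('stop',ray(t,e[0][0]+u-8,e[0][1]+v-8,.048)*1e3,e[1])
for k,(a,b) in dict(red=(316.9,198.7)).items(): 
    h=cv2.cvtColor(t["pixels"],cv2.COLOR_BGR2HSV)[177:221,295:339]; m=((h[...,1]>150)&(h[...,2]>100)).astype(np.uint8); M=cv2.moments(m,True); print(k,ray(t,M['m10']/M['m00']+295,M['m01']/M['m00']+177,.012)*1e3)
E
```

```text
pred [318.8 194. ] seen [318.2 186.2] [80.4 81.5] world [566.  153.5  36. ] circ [568.1 151.6  40.5]
yellow [562.6 160.8  36. ] 2165.0
378.10701979942746 200.17201798753896
stop [ 570.05027593 -138.46622714   48.        ] (14.527657508850098, 14.94036865234375)
red [577.39713367  -9.85268271  12.        ]
```

```bash
python3 - pics/w29.png <<'E'
exec(open('wr.py').read())
b=c["pixels"].astype(int); m=((b[...,1]>225)&(b[...,2]>225)&(b[...,0]<120)).astype(np.uint8); m[:150]=0;m[235:]=0;m[:,:270]=0;m[:,370:]=0
q=max(cv2.findContours(m,0,1)[0],key=cv2.contourArea); e=cv2.fitEllipse(q); print('yellow',e,wray(*e[0],.036).round(1))
h=cv2.cvtColor(c["pixels"],cv2.COLOR_BGR2HSV); m=((h[...,1]>150)&(h[...,2]>100)).astype(np.uint8); m[:130]=0;m[235:]=0;m[:,:270]=0;m[:,370:]=0
q=max(cv2.findContours(m,0,1)[0],key=cv2.contourArea); e=cv2.fitEllipse(q); print('base',e,wray(*e[0],.012).round(1))
E
```

```text
yellow ((317.7306823730469, 193.218017578125), (34.84605026245117, 36.31158447265625), 79.04459381103516) [568.4 147.   36. ]
base ((318.1977844238281, 185.2487030029297), (73.38256072998047, 77.45846557617188), 62.62448501586914) [569.  149.1  12. ]
```

Yellow is within about 1 mm of the carrier axis, the stop within 0.5 mm, and red has not moved. Handing in.

```bash
python3 -c "
from rig import *
print(job_done())"
```

```text
the job is handed in; nothing more can be done
None
```

Both carriers are loaded and the job is handed in, at about 32 s of the 96 s allowed. The white one holds the diffuser, blue filter and stop; the orange one holds the green filter with the yellow on top. Each disc was lowered until it touched, at the height expected for its place in the stack, and then let go.

**Last checks:**
- **Stacks:** the stop is about 0.5 mm from the white carrier's axis and the yellow filter about 1 mm from the orange one's. In the side view both stacks look flat.
- **Things to leave alone:** the red filter is within 0.3 mm of where it started. The bottle and the objective look unmoved in the pictures, but I did not measure them.
- **Robot:** the gripper was clear, with no contact force.

**What went wrong or disagreed:**
- **Green filter:** my first grasp was too high. The fingers slid over the disc, pushed it about 8 mm along the bench and reached 45 N at the end of that call. That is over the 40 N limit set for the arm and gripper body. Only the fingers should have been touching, so I expect it not to count, but I cannot tell. A grasp 7 mm lower then worked.
- **Tool tilt:** the tool crept to about 0.04 rad off vertical over the run. I could not correct it, but the discs were not affected after release.
- **Yellow check:** my first two attempts to measure the yellow filter's position picked up the orange base and were thrown out. The figure above comes from a stricter colour mask.

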